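# Clamp a bearing block in its nest to the click of the torque wrench

## Task

Push the bearing block that lies in the nest's channel fully home against the end stop. Then tighten the strap clamp over it: swing the click wrench on the clamp bolt clockwise (seen from above) until its handle clearly breaks over at the joint, stop there without driving the handle on to the end of its break travel, and let it spring straight again, leaving the block home and the strap down on it. Leave the spare block, the bin of clips and the screwdriver where they lie.

Things in the scene. Friction and masses are not known exactly. Their poses are not given: they have to be found in the camera images.
- station: Fixed clamping nest with a pipe rack over it, one unit. Origin on the clamp bolt's axis at bench level; z up, x away from the robot (within 0.2 rad), y left. All station coordinates below are in mm in this frame. Dark iron nest plate x -90 to 110, y -90 to 130, top z 20. Heel block (34 x 30, top z 54) at y -52.
- channel_stop (a point): Mid of the end stop's face, at station (45, 75, 36). The stop (28 high, 60 wide) closes the far end of the channel that runs along x, centred on y 75: two rails, y 36.5 to 48.5 and 101.5 to 113.5, x -65 to 55, top z 36. The point's axes are the station's.
- rack_front (a point): Middle of the rack's front tube, station (-170, 0, 330). Bare 28 mm tubes along y (-270 to 270) at x -170, -70, 30, 130, z 330; legs at x -170 and 130, y +-270. A gripper pointing straight down does not fit between them: come in from the robot's side under the front tube, the tool leaning about 40 degrees, fingers pointing down and away from the robot.
- casting_center (a point): Centre (half-way up) of the loose aluminium bearing block in the channel: 90 (x) x 44 (y) x 36 mm high, about 0.26 kg, axes as the station's. Lower 24 mm full 90 x 44, above it a 50 x 40 pad. Rests on the nest plate (underside z 20), 4 mm side play in all, pulled back 20 to 45 mm towards the robot; home, its centre is at station (0, 75, 38). Slides with 1 to 3 N.
- strap_tip (a point): Underside of the free end of the steel strap clamp (bar 32 x 158 x 16 mm along station y, over heel block, bolt and bearing block), at station x 0, y 95. At z 56 when down on the block, 2 to 4 mm higher while loose; it comes down as the bolt turns clockwise.
- wrench_head (a point): Wrench head on the bolt axis, 112 mm above the bench (round, 36 mm diameter, z 100 to 124). The wrench stays on the bolt: its socket is pinned to the bolt head and turns only about station z. The point's x axis points from the handle side to the bolt. From the start the bolt has about 0.55 to 1 rad clockwise to turn until tight (then the wrench points 0.12 to 0.35 rad left of station -x).
- wrench_grip (a point): Middle of the wrench grip: level black round sleeve, diameter 26, 105 mm long, axis 112 mm above the bench, 165 mm from the bolt axis when straight. Its x axis runs along the handle towards the head. At the start the handle points towards the robot, 0.2 to 0.9 rad to the right of station -x; clockwise swings it left (+y). Swung slowly (0.3 rad/s), the bolt runs at 4 to 7 N there, less at rest.
- handle (a joint): Break angle of the wrench handle about its upright pivot, 55 mm from the bolt axis (110 mm from the grip point): 0 = straight, held by a spring link beside the joint. Once the bolt is tight it breaks over, clockwise, at about 12 N at the grip; the force then falls to 8 or 9 N at 0.25 rad. Clearly tripped from 0.2, end of travel 0.45 rad. Let go, it springs back to 0.
- spare_center (a point): Centre of a spare bearing block, same shape and size, lying on the bench left of the nest: leave it.
- clip_bin: Small blue bin of metal clips, 100 x 75 x 45 mm high, on the bench right of the nest; origin under its centre: leave it.
- driver_grip (a point): Handle of a screwdriver lying on the bench right of the nest: leave it.
There are look-alikes about, which are no part of the job. What is shaped like the part that bears casting_center but orange is not meant.

How it is judged:
By the outcome, as a careful person would: the job done as asked, in the order asked, and still so for the second after the job is handed in, with the robot touching nothing.
It also fails if it takes over 61 s, if anything falls off the work surface, if the arm or the gripper's body presses on something with over 40 N, if the wrist force passes 120 N, or if a joint passes its speed limit or range.

## Robot

A 7-joint arm with a two-finger parallel gripper is mounted at the origin on the work surface. World frame = base frame: x ahead of the robot, y to its left, z up, the work surface at z = 0. Lengths are in m, angles in rad, forces in N, time in s.
With the tool pointing down it reaches from about 0.35 to 0.9 m from the base axis. Payload 8.1 kg.
Tool frame: the origin (TCP) lies between the finger pads; the fingertips stand ahead of it and the grasp point (between the pads) is the TCP (arm.nose_length is the z of the fingertips in the tool frame, in m); z points along the fingers, y is the line along which they close (so a half turn about z gives the same grasp; the last joint's range is limited). The gripper opens to 92 mm and grips with 3 to 60 N. Pads are 19 mm wide; open, the fingers measure 130 mm over their backs; the gripper's body (75 mm by 190 mm) begins 47 mm behind the grasp point.
Start: joints at [1.185, 0.434, 0.025, 1.573, -0.012, 1.134, -0.075], TCP at [0.174, -0.6, 0.246] pointing down, gripper open.
Joint ranges: [-2.62, 2.62], [-0.44, 2.09], [-1.27, 1.32], [0.08, 2.57], [-1.32, 4.46], [0.12, 2], [-2.74, 2.74]. Speed limits (rad/s): [2.22, 2.22, 3.01, 3.01, 3.14, 3.14, 3.14].

## Interface

Orientations are given as a rotation vector (axis times angle).
In Python, from cell import sensors, optics, arm gives the robot as it stands.
- The arm moves only by the tool arm_command, never from a script. Its argument "deltas" is one flat list of numbers, 7 for each row, row after row: the turn, a rotation vector about the world's x, y, z as a fraction of full scale, then the shift along the world's x, y, z as a fraction of full scale, then the finger opening in mm, from 0 to 91.8. In form: [wx, wy, wz, dx, dy, dz, fingers, wx, wy, wz, dx, dy, dz, fingers, ...]. A call has 1 to 20 rows; each row is the pose to reach, as a shift and turn from the pose commanded when the call began; what a row does not reach only later rows make up. Full scale, the value 1, is 1 m for a shift and 90 degrees for a turn. A row lasts 1/10 s, in which the tool goes at most 50 mm and 8.59 degrees, less where a joint would pass 70% of its speed; a pose out of reach is approached as far as the arm can. A call with a number of a shift or a turn outside -1 to 1 is refused whole. A call with a gripper value outside its range is refused whole. The fingers move at their own pace and stop on an object; "force" is the grip in N (left out, the last holds). Time passes only in rows, so rows that repeat a pose let the fingers close. It gives the time, the measured TCP pose, the force, the opening and the grip force at its end, in the units of the state.
- sensors.observe(): the state, without advancing time (a new reading comes with each control period).
- optics.get_image(name): name is "scene" or "top"; returns the picture (384x512x3 uint8, blue, green, red); there is no depth.
- optics.calibration(name): a dict with "camera_matrix" (3x3 intrinsics, pixels), "D" ([k1, k2, p1, p2, k3] as OpenCV has them; the pictures are not rectified), "rvec" (rotation vector, rad) and "tvec" (3), from world to camera coordinates, as OpenCV has them. Camera axes: x right, y down, z forward; pixel columns grow to the right and rows downward; lengths in m; the calibration is good to about 2 mm. A picture is of the moment at which its call begins. calibration takes no time and is no camera call.
- arm.sign_off(): hands the job in; it is judged then, once.
The state is a dict: "clock": time; "joints": joint angles; "dq": joint speeds; "joint_efforts": joint torques, N m; "position": TCP position; "ee_rot": TCP orientation; "force": force on the tool from outside, world axes, zero at the start; "ft_torque": the same for the moment, N m; "width": opening from 0.0 (shut) to 1.0 (fully open); "gripper_force": force on a finger pad.
Only numpy, scipy, OpenCV 4.12 (cv2) and the standard library are available. Lean on these libraries where they do the work, as an engineer would, in place of code of your own. Each camera call takes 0.05 s, during which the arm holds its last target. There are 200 camera calls.

## Working session

There is one attempt and no reset: what is moved stays moved. The work goes in short steps, Python scripts to look and compute and a tool call to move; the robot and the scene stay as the last step left them, time stands still between calls to the robot, and variables do not carry over. Pictures are saved under pics/ and viewed, at most 10 in all, crops included, and the job is handed in when it is done.

Besides the shell and the picture viewer there is one more tool, called after "Request:" by a JSON object that holds its "op" and its "data". arm_command: Moves the arm, as the interface text tells. Its arguments: {"type":"object","properties":{"deltas":{"type":"array","items":{"type":"number"}},"force":{"type":"number"}},"required":["deltas"]}

```bash
ls; mkdir -p pics
python3 - <<'E'
from cell import sensors, optics, arm
import cv2
s=sensors.observe();print({k:s[k] for k in('clock','position','ee_rot','force','width')},arm.nose_length)
for n in('scene','top'):
    cv2.imwrite(f'pics/{n}0.png',optics.get_image(n)); print(n,optics.calibration(n))
E
```

```text
pics
{'clock': 0.0, 'position': array([ 0.17422901, -0.5997283 ,  0.24492615]), 'ee_rot': array([-3.10871363e+00, -4.42548707e-01,  5.78585233e-04]), 'force': array([0.12155634, 0.49467503, 0.39281982]), 'width': 0.9998517114731956} 0.019
scene {'camera_matrix': array([[420.04779542,   0.        , 251.09144877],
       [  0.        , 420.04779542, 193.39951394],
       [  0.        ,   0.        ,   1.        ]]), 'D': array([-0.02968962,  0.        ,  0.        ,  0.        ,  0.        ]), 'rvec': array([ 1.25832264,  2.04398996, -1.11308   ]), 'tvec': array([ 0.24543358, -0.12272894,  1.53265932])}
top {'camera_matrix': array([[354.25680693,   0.        , 255.38341253],
       [  0.        , 354.25680693, 192.50272031],
       [  0.        ,   0.        ,   1.        ]]), 'D': array([-0.06207782,  0.        ,  0.        ,  0.        ,  0.        ]), 'rvec': array([ 2.14007703, -2.09827829,  0.19112656]), 'tvec': array([0.02178413, 0.60401113, 0.94430239])}
```

View pics/scene0.png

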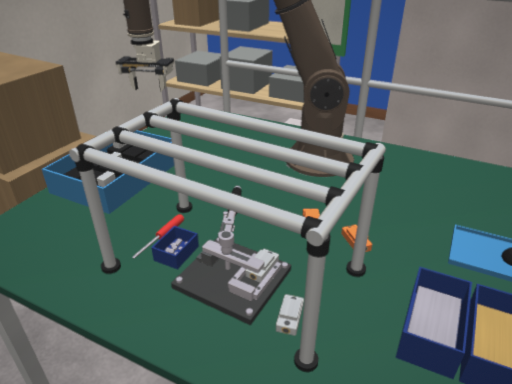

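View pics/top0.png

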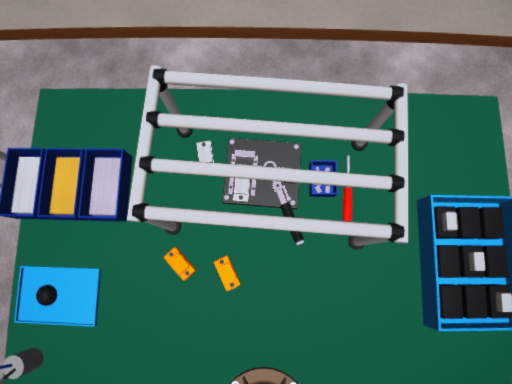

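The scene view shows the rack, with the nest under it at about (232,275) and the wrench handle pointing at the robot at about (237,190). In the top view the plate spans about (225-300, 138-208), the wrench grip is near (292,225) and the block is near (241,188). I'll zoom in on both.

```bash
python3 - <<'E'
import cv2,numpy as np
t=cv2.imread('pics/top0.png');s=cv2.imread('pics/scene0.png')
a=cv2.resize(t[125:250,190:350],None,fx=5,fy=4.8,interpolation=cv2.INTER_CUBIC)
a=cv2.resize(t[130:250,190:350],None,fx=5,fy=5,interpolation=cv2.INTER_CUBIC)
b=cv2.resize(s[180:330,145:315],None,fx=4,fy=4,interpolation=cv2.INTER_CUBIC)
cv2.imwrite('pics/topc.png',a);cv2.imwrite('pics/scenec.png',b)
E
cat > h.py <<'E'
import cv2,numpy as np
from cell import optics,sensors,arm
def cam(n):
    c=optics.calibration(n);R,_=cv2.Rodrigues(c['rvec']);return c,R,np.array(c['tvec']).ravel()
def ray(n,uv,z):
    c,R,t=cam(n);p=cv2.undistortPoints(np.array(uv,float).reshape(-1,1,2),c['camera_matrix'],c['D']).reshape(-1,2)
    o=-R.T@t;d=np.c_[p,np.ones(len(p))]@R
    return o+d*((z-o[2])/d[:,2])[:,None]
def proj(n,P):
    c,R,t=cam(n);return cv2.projectPoints(np.array(P,float).reshape(-1,1,3),c['rvec'],c['tvec'],c['camera_matrix'],c['D'])[0].reshape(-1,2)
E
```

```text
(no output)
```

View pics/topc.png

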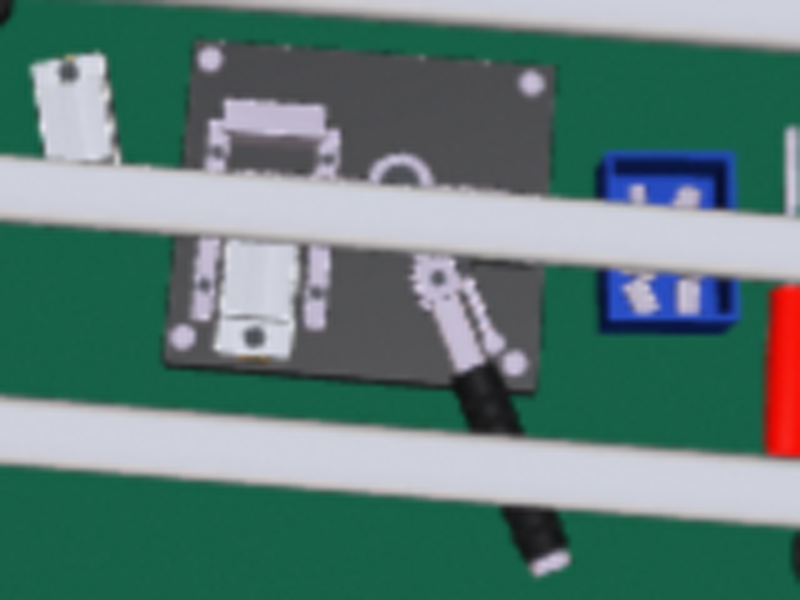

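View pics/scenec.png

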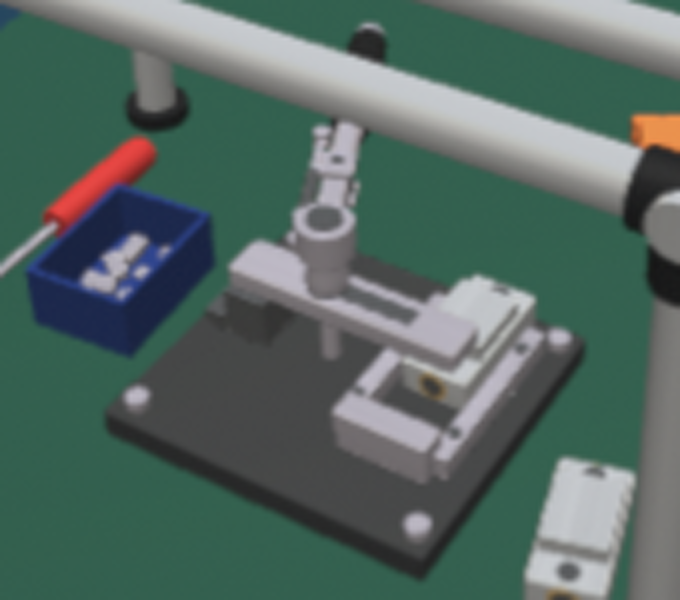

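The top crop shows the plate corners at about (195,42), (555,67), (537,390) and (165,363), the handle pivot at (437,277) and the grip end at (550,565). The block's near end is at about (255,355).

```bash
cat >> h.py <<'E'
def crop(uv): return (np.array(uv,float)+.5)/5+[190,130]-.5
E
python3 - <<'E'
from h import *
P=ray('top',crop([[195,42],[555,67],[537,385],[167,360]]),.02)
S=np.array([[110,130],[110,-90],[-90,-90],[-90,130]])/1e3
c=P[:,:2].mean(0);cs=S.mean(0);A=P[:,:2]-c;B=S-cs
th=np.arctan2((B[:,0]*A[:,1]-B[:,1]*A[:,0]).sum(),(A*B).sum());R=np.array([[np.cos(th),-np.sin(th)],[np.sin(th),np.cos(th)]])
o=c-R@cs;print(P.round(4),'th',th,'o',o);print('res',(S@R.T+o-P[:,:2]).round(4))
q=ray('scene',(np.array([[108,415],[424,572],[584,343]])+.5)/4+[145,180]-.5,.02);print('scene->station',((q[:,:2]-o)@R).round(4))
st=lambda uv,z:((ray('top',crop(uv),z)[:,:2]-o)@R).round(4)
print('pivot,end',st([[437,277],[550,565]],.124),st([[550,565],[547,547],[480,385]],.112))
print('block near',st([[215,355],[290,360]],.044),'pad',st([[222,315],[295,320]],.056))
print('tube',st([[0,430],[800,500]],.33))
h=ray('scene',(np.array([[324,220]])+.5)/4+[145,180]-.5,.124);print('head',((h[:,:2]-o)@R))
E
```

```text
[[ 0.7769  0.1186  0.02  ]
 [ 0.7651 -0.0993  0.02  ]
 [ 0.571  -0.0879  0.02  ]
 [ 0.5816  0.1281  0.02  ]] th -0.05246814725440779 o [ 0.66263746 -0.00457511]
res [[ 0.0024  0.0009]
 [ 0.0027 -0.001 ]
 [-0.003  -0.0018]
 [-0.0021  0.0019]]
scene->station [[ 0.107  -0.0857]
 [ 0.1145  0.1343]
 [-0.0872  0.1318]]
pivot,end [[-0.0495 -0.0218]
 [-0.1963 -0.089 ]] [[-0.1956 -0.0904]
 [-0.1864 -0.0884]
 [-0.1037 -0.0486]]
block near [[-0.0867  0.0985]
 [-0.0866  0.0556]] pad [[-0.0655  0.0955]
 [-0.0654  0.054 ]]
tube [[-0.1697  0.159 ]
 [-0.1749 -0.1646]]
head [[-3.18351165e-03  4.07299504e-05]]
```

```bash
cat >> h.py <<'E'
from scipy.spatial.transform import Rotation as Rn
TH=-.052;O=np.array([.6628,-.0035])
def goal(x,y,z,lean,yaw=0):
    """station mm -> world TCP pose; yaw about z relative to station"""
    c,s=np.cos(TH),np.sin(TH);p=np.r_[O+np.array([[c,-s],[s,c]])@[x/1e3,y/1e3],z/1e3]
    R=Rn.from_euler('z',TH+yaw)*Rn.from_euler('y',-lean,degrees=True)*Rn.from_euler('x',np.pi)
    return p,R
def here():
    s=sensors.observe();p=s['position'];d=(p[:2]-O);c,s_=np.cos(TH),np.sin(TH)
    f=s['force'];return s,np.array([c*d[0]+s_*d[1],-s_*d[0]+c*d[1],p[2]])*1e3,np.array([c*f[0]+s_*f[1],-s_*f[0]+c*f[1],f[2]])
def delta(*a):
    s=sensors.observe();p,R=goal(*a);w=(R*Rn.from_rotvec(s['ee_rot']).inv()).as_rotvec()/(np.pi/2)
    print(a,'turn',w.round(4),'shift',(p-s['position']).round(4))
E
python3 - <<'E'
from h import *
delta(-300,-300,250,20);delta(-300,-100,220,40);delta(-270,115,180,40);delta(-200,115,100,40);delta(-125,114.5,46,40)
E
```

```text
(-300, -300, 250, 20) turn [ 0.0248 -0.222  -0.2111] shift [0.1734 0.3123 0.005 ]
(-300, -100, 220, 40) turn [ 0.0505 -0.4437 -0.2047] shift [ 0.1838  0.512  -0.025 ]
(-270, 115, 180, 40) turn [ 0.0505 -0.4437 -0.2047] shift [ 0.2249  0.7251 -0.065 ]
(-200, 115, 100, 40) turn [ 0.0505 -0.4437 -0.2047] shift [ 0.2948  0.7215 -0.145 ]
(-125, 114.5, 46, 40) turn [ 0.0505 -0.4437 -0.2047] shift [ 0.3697  0.7171 -0.199 ]
```

Request:
{"op": "arm_command", "data": {"deltas": [0.01, -0.07, -0.07, 0.06, 0.1, 0.003, 60, 0.017, -0.15, -0.14, 0.12, 0.2, 0.005, 60, 0.025, -0.22, -0.21, 0.17, 0.31, 0.005, 60, 0.025, -0.22, -0.21, 0.17, 0.31, 0.005, 60, 0.025, -0.22, -0.21, 0.17, 0.31, 0.005, 60, 0.025, -0.22, -0.21, 0.17, 0.31, 0.005, 60, 0.033, -0.3, -0.21, 0.175, 0.36, -0.005, 60, 0.04, -0.37, -0.205, 0.18, 0.41, -0.015, 60, 0.0505, -0.4437, -0.2047, 0.184, 0.46, -0.02, 60, 0.0505, -0.4437, -0.2047, 0.184, 0.51, -0.025, 60, 0.0505, -0.4437, -0.2047, 0.184, 0.51, -0.025, 60, 0.0505, -0.4437, -0.2047, 0.184, 0.51, -0.025, 60, 0.0505, -0.4437, -0.2047, 0.2, 0.56, -0.03, 60, 0.0505, -0.4437, -0.2047, 0.21, 0.6, -0.04, 60, 0.0505, -0.4437, -0.2047, 0.22, 0.65, -0.05, 60, 0.0505, -0.4437, -0.2047, 0.225, 0.69, -0.06, 60, 0.0505, -0.4437, -0.2047, 0.225, 0.725, -0.065, 60, 0.0505, -0.4437, -0.2047, 0.225, 0.725, -0.065, 60, 0.0505, -0.4437, -0.2047, 0.225, 0.725, -0.065, 60]}}

```text
clock: 2.0
position: [0.3735, 0.1007, 0.2192]
ee_rot: [-2.944, 0.059, -1.078]
force: [-0.3, -0.9, -0.4]
width: 0.653
gripper_force: 0.0
```

Run:
```python
from h import *
s,p,f=here();print(s['clock'],p.round(1),f.round(1),s['joints'].round(2),s['width'])
delta(-270,115,180,40);delta(-215,115,100,40);delta(-140,114.5,46,40);delta(-112,114.5,46,40)
```

```text
2.0 [-294.4   89.   219.2] [-0.2 -0.9 -0.4] [ 0.96 -0.41 -1.27  2.57 -1.32  0.12 -0.75] 0.6525809842006575
(-270, 115, 180, 40) turn [-0.0114  0.0029 -0.0118] shift [ 0.0257  0.0247 -0.0392]
(-215, 115, 100, 40) turn [-0.0114  0.0029 -0.0118] shift [ 0.0806  0.0218 -0.1192]
(-140, 114.5, 46, 40) turn [-0.0114  0.0029 -0.0118] shift [ 0.1555  0.0174 -0.1732]
(-112, 114.5, 46, 40) turn [-0.0114  0.0029 -0.0118] shift [ 0.1835  0.016  -0.1732]
```

Request:
{"op": "arm_command", "data": {"deltas": [-0.005, 0.0, -0.006, 0.02, 0.01, -0.04, 60, -0.011, 0.003, -0.012, 0.05, 0.02, -0.08, 60, -0.011, 0.003, -0.012, 0.08, 0.022, -0.119, 60, -0.011, 0.003, -0.012, 0.08, 0.022, -0.119, 60, -0.011, 0.003, -0.012, 0.08, 0.022, -0.119, 60, -0.011, 0.003, -0.012, 0.08, 0.022, -0.119, 60]}}

```text
clock: 2.6
position: [0.3772, 0.0839, 0.2157]
ee_rot: [2.953, -0.076, 1.056]
force: [0.5, 0.1, 0.5]
width: 0.655
gripper_force: 0.0
```

Run:
```python
from h import *
s,p,f=here();print(s['clock'],p.round(1),f.round(1),s['joints'].round(2),s['width'])
delta(-215,115,100,40);delta(-140,114.5,46,40);delta(-112,114.5,46,40)
cv2.imwrite('pics/s1.png',np.hstack([optics.get_image('scene')[:,50:400],optics.get_image('top')[:,100:420]]))
```

```text
2.6 [-289.7   72.4  215.7] [0.5 0.2 0.5] [ 1.01 -0.38 -1.27  2.57 -1.32  0.12 -0.71] 0.6554679124432723
(-215, 115, 100, 40) turn [-0.0079 -0.0071 -0.0032] shift [ 0.0768  0.0386 -0.1157]
(-140, 114.5, 46, 40) turn [-0.0079 -0.0071 -0.0032] shift [ 0.1517  0.0343 -0.1697]
(-112, 114.5, 46, 40) turn [-0.0079 -0.0071 -0.0032] shift [ 0.1797  0.0328 -0.1697]
```

View pics/s1.png

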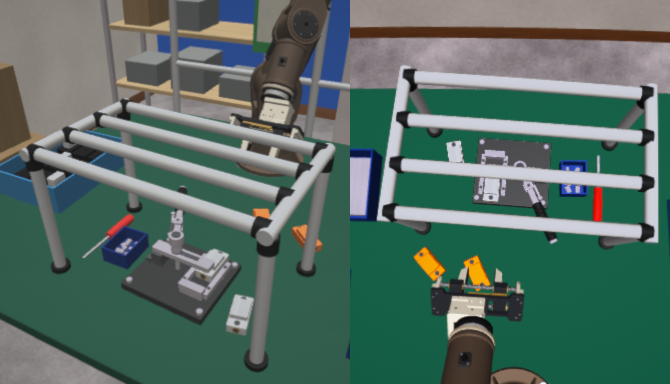

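The arm is still at the front, with the gripper over the bench at about (477,290) in the combined picture. Nothing has been disturbed, but several joints sit at their limits. I'll fit the arm's kinematics so I can choose a better route.

```bash
cat > kin.py <<'E'
import numpy as np, itertools
from scipy.spatial.transform import Rotation as Rn
from scipy.optimize import least_squares
D=[([1.185,.434,.025,1.573,-.012,1.134,-.075],[.17423,-.59973,.24493],[-3.1087,-.44255,.00058]),
([.96,-.41,-1.27,2.57,-1.32,.12,-.75],[.3735,.1007,.2192],[-2.944,.059,-1.078]),
([1.01,-.38,-1.27,2.57,-1.32,.12,-.71],[.3772,.0839,.2157],[2.953,-.076,1.056])]
def fk(q,v,s):
    o1,o7,d1,d3,d5,d7,a1,a3,a5,o5=v;z=lambda k,o=0:Rn.from_euler('z',s[k]*q[2*k]+o);y=lambda k:Rn.from_euler('y',q[k])
    R=z(0,o1);p=R.apply([a1,0,d1]);R=R*y(1);p=p+R.apply([0,0,d3]);R=R*z(1);p=p+R.apply([a3,0,0]);R=R*y(3)
    p=p+R.apply([-a3,0,d5]);R=R*z(2,o5);R=R*y(5);p=p+R.apply([a5,0,d7]);R=R*z(3,o7);return p,R
E
python3 - <<'E'
from kin import *
best=[]
for s in itertools.product([1,-1],repeat=4):
  for o1 in(-2.47,-.1):
   for o5 in (0,np.pi):
    for o7 in(0,1.57,3.14,-1.57):
     def r(v):
        e=[]
        for q,p,w in D:
            P,R=fk(q,v,s);e+=list(P-p)+list(.3*(R*Rn.from_rotvec(w).inv()).as_rotvec())
        return np.array(e+list(1e-3*np.array(v[6:9])))
     o=least_squares(r,[o1,o7,.35,.4,.4,.25,0,0,0,o5]);best.append((o.cost,s,o.x.round(3)))
best.sort(key=lambda b:b[0])
for b in best[:8]:print(b)
E
```

```text
(np.float64(0.00011882053835733156), (-1, -1, -1, -1), array([-0.028,  1.528, -0.002, -0.19 ,  0.451, -0.495, -0.438,  0.235,
       -0.42 ,  0.024]))
(np.float64(0.00011882053839212005), (-1, -1, -1, -1), array([-0.028,  1.528, -0.002, -0.19 ,  0.451, -0.495, -0.438,  0.235,
       -0.42 ,  0.024]))
(np.float64(0.00011882053840027227), (-1, -1, -1, -1), array([-0.028,  1.528, -0.002, -0.19 ,  0.451, -0.495, -0.438,  0.235,
       -0.42 ,  0.024]))
(np.float64(0.00011882053843372763), (-1, -1, -1, -1), array([-0.028,  1.528, -0.002, -0.19 ,  0.451, -0.495, -0.438,  0.235,
       -0.42 ,  0.024]))
(np.float64(0.00011882053844373483), (-1, -1, -1, -1), array([-2.800e-02,  1.528e+00, -2.000e-03, -1.900e-01,  4.510e-01,
       -4.950e-01, -4.380e-01,  2.350e-01, -4.200e-01,  6.307e+00]))
(np.float64(0.00011882053844721568), (-1, -1, -1, -1), array([-2.800e-02,  1.528e+00, -2.000e-03, -1.900e-01,  4.510e-01,
       -4.950e-01, -4.380e-01,  2.350e-01, -4.200e-01,  6.307e+00]))
(np.float64(0.00011882053846663594), (-1, -1, -1, -1), array([-2.800e-02,  1.528e+00, -2.000e-03, -1.900e-01,  4.510e-01,
       -4.950e-01, -4.380e-01,  2.350e-01, -4.200e-01,  6.307e+00]))
(np.float64(0.00011882053855658151), (-1, -1, -1, -1), array([-2.800e-02,  1.528e+00, -2.000e-03, -1.900e-01,  4.510e-01,
       -4.950e-01, -4.380e-01,  2.350e-01, -4.200e-01,  6.307e+00]))
```

Request:
{"op": "arm_command", "data": {"deltas": [0, 0, 0, 0, -0.04, 0.03, 60, 0, 0.05, 0, 0, -0.09, 0.06, 60, 0, 0.13, 0, 0, -0.13, 0.09, 60, -0.02, 0.21, 0, 0, -0.18, 0.12, 60, -0.02, 0.3, 0, 0, -0.22, 0.15, 60, -0.02, 0.38, 0, 0, -0.27, 0.18, 60, -0.02, 0.44, 0, 0.02, -0.31, 0.2, 60, -0.02, 0.44, 0, 0.05, -0.33, 0.22, 60, -0.02, 0.44, 0, 0.08, -0.35, 0.24, 60, -0.02, 0.44, 0, 0.08, -0.35, 0.24, 60]}}

```text
clock: 3.7
position: [0.4426, -0.2433, 0.4382]
ee_rot: [3.093, -0.053, -0.007]
force: [0.5, 1.1, 2.1]
width: 0.652
gripper_force: 0.0
```

Run:
```python
from h import *
s,p,f=here();print(s['clock'],s['position'].round(4).tolist(),s['ee_rot'].round(4).tolist(),s['joints'].round(4).tolist())
```

```text
3.7 [0.4426, -0.2433, 0.4382] [3.0934, -0.0529, -0.0072] [1.2458, 0.3112, -1.1711, 1.4684, 0.3339, 1.5509, -1.5195]
```

```bash
cat >> kin.py <<'E'
D.append(([1.2458,.3112,-1.1711,1.4684,.3339,1.5509,-1.5195],[.4426,-.2433,.4382],[3.0934,-.0529,-.0072]))
S=(-1,-1,-1,-1)
def fit():
    def r(v):
        e=[]
        for q,p,w in D:
            P,R=fk(q,v,S);e+=list(P-p)+list(.3*(R*Rn.from_rotvec(w).inv()).as_rotvec())
        return np.array(e+list(3e-2*np.array(v[6:10])))
    b=min((least_squares(r,[-.1,1.57,d1,.4,.4,.3,0,0,0,0],bounds=([-1,0,.1,.2,.2,.05,-.2,-.2,-.2,-.3],[1,3,.6,.7,.7,.5,.2,.2,.2,.3])) for d1 in(.25,.35,.45)),key=lambda o:o.cost)
    return b.x,r(b.x)[:6*len(D)].reshape(-1,6)
E
python3 -c "
from kin import *
v,r=fit();print(v.round(3));print(r.round(3))"
```

```text
[-0.072  1.505  0.173  0.506  0.371  0.24   0.015  0.032 -0.012  0.003]
[[ 0.007  0.008  0.006 -0.    -0.001 -0.002]
 [-0.001  0.002 -0.001 -0.013  0.001 -0.007]
 [ 0.001 -0.001  0.    -0.011  0.002 -0.008]
 [ 0.007 -0.005 -0.005  0.001  0.001 -0.002]]
```

```bash
cat >> kin.py <<'E'
LO=np.array([-2.62,-.44,-1.27,.08,-1.32,.12,-2.74]);HI=np.array([2.62,2.09,1.32,2.57,4.46,2,2.74])
V,_=fit()
def err(q,p,R):
    P,Q=fk(q,V,S);return np.r_[p-P,(R*Q.inv()).as_rotvec()*.3]
def jac(q):
    P,Q=fk(q,V,S);return np.array([-(err(q+1e-5*np.eye(7)[i],P,Q))/1e-5 for i in range(7)]).T
def step(q,p,R,null=0,n=6,wt=np.ones(7)):
    q=np.array(q,float)
    for _ in range(n):
        J=jac(q);e=err(q,p,R);fr=np.ones(7,bool)
        for _ in range(4):
            d=np.zeros(7);Jf=J[:,fr]; d[fr]=Jf.T@np.linalg.solve(Jf@Jf.T+1e-5*np.eye(6),e)
            bad=fr&((q+d>HI)|(q+d<LO))
            if not bad.any():break
            fr&=~bad
        d*=min(1,.3/np.abs(d).max()+0) if np.abs(d).max()>.3 else 1
        q=np.clip(q+d,LO,HI)
    return q
def run(q,wps,n=12,show=True):
    """wps: (p,R) list; start from fk"""
    p0,R0=fk(q,V,S)
    for p,R in wps:
        dw=(R*R0.inv()).as_rotvec()
        for t in np.linspace(0,1,n+1)[1:]: q=step(q,p0+t*(np.array(p)-p0),Rn.from_rotvec(t*dw)*R0)
        p0,R0=np.array(p),R
        if show:print(np.round(p,3),q.round(2),'err',np.abs(err(q,p,R)).max().round(3))
    return q
E
python3 - <<'E'
from kin import *
from h import goal
g=lambda *a:goal(*a)
print('replay');run(D[0][0],[g(-300,-300,250,20),g(-300,-100,220,40),g(-270,115,180,40)])
q=np.array(D[3][0])
print('good confs')
for a in[(-100,115,46,40),(-200,115,100,40),(-165,-120,110,30),(-165,60,110,30)]:
    best=None
    for q1 in(-.6,-.3,0,.3,.6):
     for q7 in(-1.6,1.6):
      for yaw in(0,np.pi):
        p,R=goal(*a);R=R*Rn.from_euler('z',yaw)
        qq=step([q1,.4,0,1.6,0,.6,q7],p,R,n=60);e=np.abs(err(qq,p,R)).max();m=np.minimum(qq-LO,HI-qq).min()
        if e<2e-3 and (best is None or m>best[0]+.02):best=(m,qq.round(2),yaw)
    print(a,best)
E
```

```text
replay
[ 0.348 -0.288  0.25 ] [ 0.88  0.04 -0.15  2.2  -0.37  0.68 -0.63] err 0.0
[ 0.358 -0.088  0.22 ] [ 0.71 -0.19 -0.42  2.55 -1.06  0.3  -0.38] err 0.02
[0.399 0.125 0.18 ] [ 0.95 -0.43 -1.17  2.56 -1.31  0.28 -0.71] err 0.044
good confs
(-100, 115, 46, 40) (np.float64(0.2566571604211765), array([-0.12,  0.58, -0.31,  2.31,  2.41,  0.55, -1.14]), 3.141592653589793)
(-200, 115, 100, 40) (np.float64(0.047357478815324594), array([-0.15,  0.36, -0.37,  2.52,  2.3 ,  0.55, -1.17]), 3.141592653589793)
(-165, -120, 110, 30) None
(-165, 60, 110, 30) (np.float64(0.1287474931482884), array([ 0.06,  0.34, -0.37,  2.38,  1.88,  0.25, -0.55]), 3.141592653589793)
```

```bash
cat > srch.py <<'E'
from kin import *
from h import goal
rng=np.random.default_rng(0)
mar=lambda q:(np.minimum(q-LO,HI-q)).min()
def search(a,flip,N=60):
    p,R=goal(*a);R=R*Rn.from_euler('z',np.pi*flip);out=[]
    for _ in range(N):
        # least squares with bounds, soft centre
        q0=LO+(HI-LO)*rng.random(7)
        o=least_squares(lambda q:np.r_[err(q,p,R)*50,.02*(q-(LO+HI)/2)/(HI-LO)],q0,bounds=(LO+.02,HI-.02),max_nfev=40)
        if np.abs(err(o.x,p,R)).max()<3e-3: out.append(o.x)
    out.sort(key=mar,reverse=True);return out
E
time python3 - <<'E'
from srch import *
for a in[(-65,115,46,40),(-200,115,90,40),(-165,-110,110,30),(-165,-110,110,40),(-165,70,110,30),(-165,70,110,30,-.4)]:
    for fl in(0,1):
        o=search(a,fl,25)
        print(a,fl,len(o),[(round(mar(x),2),x.round(2).tolist()) for x in o[:1]+o[len(o)//2:len(o)//2+1]])
E
```

```text
Traceback (most recent call last):
  File "srch.py", line 10, in search
    o=least_squares(lambda q:np.r_[err(q,p,R)*50,.02*(q-(LO+HI)/2)/(HI-LO)],q0,bounds=(LO+.02,HI-.02),max_nfev=40)
ValueError: Initial guess is outside of provided bounds

real	0m1.078s
user	0m1.582s
sys	0m0.084s
```

```bash
sed -i 's/q0=LO+(HI-LO)\*rng.random(7)/q0=LO+(HI-LO)*(.05+.9*rng.random(7))/' srch.py
time python3 - <<'E'
from srch import *
for a in[(-65,115,46,40),(-200,115,90,40),(-165,-110,110,30),(-165,-110,110,40),(-165,70,110,30),(-165,70,110,30,-.4)]:
    for fl in(0,1):
        o=search(a,fl,25)
        print(a,fl,len(o),[(round(mar(x),2),x.round(2).tolist()) for x in o[:1]+o[len(o)//2:len(o)//2+1]])
E
```

```text
(-65, 115, 46, 40) 0 9 [(np.float64(0.34), [0.12, 0.67, -0.62, 2.23, 2.2, 0.65, 2.31]), (np.float64(0.22), [-0.46, 0.59, 0.17, 2.22, 2.81, 0.34, 1.53])]
(-65, 115, 46, 40) 1 17 [(np.float64(0.35), [-0.11, 0.6, -0.29, 2.22, 2.37, 0.49, -1.08]), (np.float64(0.34), [0.26, 0.76, -0.83, 2.23, 2.13, 0.79, -0.7])]
(-200, 115, 90, 40) 0 14 [(np.float64(0.06), [-1.14, 0.53, 0.9, 2.51, 3.48, 0.41, 0.72]), (np.float64(0.04), [-0.58, 0.37, 0.17, 2.53, 2.65, 0.45, 1.6])]
(-200, 115, 90, 40) 1 20 [(np.float64(0.05), [-0.62, 0.37, 0.22, 2.52, 2.69, 0.44, -1.58]), (np.float64(0.04), [0.17, 0.49, -0.81, 2.53, 2.14, 0.76, -0.99])]
(-165, -110, 110, 30) 0 12 [(np.float64(0.1), [-0.12, 0.33, 0.35, 2.39, 4.36, 0.23, 0.45]), (np.float64(0.02), [0.68, 0.38, -0.6, 2.38, 2.14, 0.14, 2.72])]
(-165, -110, 110, 30) 1 16 [(np.float64(0.19), [0.93, 0.49, -0.96, 2.38, 1.84, 0.33, -0.1]), (np.float64(0.1), [1.05, 0.6, -1.17, 2.38, 1.76, 0.49, -0.01])]
(-165, -110, 110, 40) 0 12 [(np.float64(0.1), [0.54, 0.36, -0.43, 2.47, 3.12, 0.35, 1.75]), (np.float64(0.09), [0.11, 0.33, 0.11, 2.48, 3.61, 0.39, 1.22])]
(-165, -110, 110, 40) 1 9 [(np.float64(0.1), [0.82, 0.43, -0.78, 2.47, 2.7, 0.39, -0.95]), (np.float64(0.09), [0.39, 0.34, -0.24, 2.48, 3.31, 0.35, -1.6])]
(-165, 70, 110, 30) 0 11 [(np.float64(0.12), [0.08, 0.35, -0.42, 2.38, 1.83, 0.28, 2.62]), (np.float64(0.04), [0.32, 0.41, -0.75, 2.38, 1.75, 0.43, 2.7])]
(-165, 70, 110, 30) 1 15 [(np.float64(0.2), [0.51, 0.53, -1.05, 2.37, 1.71, 0.62, -0.38]), (np.float64(0.17), [0.1, 0.35, -0.45, 2.38, 1.82, 0.29, -0.51])]
(-165, 70, 110, 30, -0.4) 0 13 [(np.float64(0.24), [0.33, 0.51, -0.94, 2.32, 1.51, 0.79, 2.5]), (np.float64(0.18), [0.42, 0.58, -1.09, 2.32, 1.53, 0.9, 2.49])]
(-165, 70, 110, 30, -0.4) 1 20 [(np.float64(0.25), [0.32, 0.5, -0.92, 2.32, 1.51, 0.77, -0.64]), (np.float64(0.24), [-0.23, 0.35, -0.16, 2.33, 1.43, 0.41, -0.58])]
real	0m26.190s
user	0m26.765s
sys	0m0.064s
```

```bash
cat > path.py <<'E'
from srch import *
def follow(q,G,n=16,q_is=None):
    G=np.array(G);q0=np.array(q,float);qs=q0.copy();p0,R0=fk(q0,V,S);rows=[]
    for t in np.linspace(0,1,n+1)[1:]:
        P,R=fk(q0+t*(G-q0),V,S);qs=step(qs,P,R)
        w=(R*R0.inv()).as_rotvec()/(np.pi/2);rows.append(np.r_[w,P-p0])
        zt=R.apply([0,0,1]);print(P.round(3),'w',w.round(3),'zt',zt.round(2),'q',qs.round(2))
    return qs
E
python3 - <<'E'
from path import *
q=D[3][0]
print('A');qs=follow(q,[0.17,.49,-.81,2.53,2.14,.76,-.99],12)
run(qs,[(lambda g:(g[0],g[1]*Rn.from_euler('z',np.pi)))(goal(*a)) for a in[(-190,115,80,40),(-130,115,46,40),(-65,115,46,40)]])
E
```

```text
A
[ 0.462 -0.248  0.397] w [-0.084  0.034  0.094] zt [-0.05 -0.18 -0.98] q [ 1.16  0.33 -1.16  1.56  0.49  1.49 -1.48]
[ 0.477 -0.244  0.365] w [-0.166  0.065  0.204] zt [-0.05 -0.31 -0.95] q [ 1.08  0.36 -1.15  1.64  0.65  1.43 -1.45]
[ 0.494 -0.235  0.336] w [-0.245  0.091  0.326] zt [-0.02 -0.43 -0.9 ] q [ 1.01  0.38 -1.14  1.73  0.81  1.38 -1.41]
[ 0.511 -0.22   0.31 ] w [-0.321  0.112  0.461] zt [ 0.04 -0.53 -0.85] q [ 0.93  0.41 -1.13  1.82  0.97  1.33 -1.37]
[ 0.53  -0.197  0.285] w [-0.391  0.129  0.608] zt [ 0.13 -0.6  -0.79] q [ 0.86  0.43 -1.13  1.91  1.13  1.29 -1.33]
[ 0.546 -0.166  0.26 ] w [-0.456  0.14   0.764] zt [ 0.25 -0.63 -0.74] q [ 0.79  0.46 -1.13  2.    1.28  1.25 -1.28]
[ 0.558 -0.126  0.234] w [-0.514  0.146  0.93 ] zt [ 0.37 -0.61 -0.7 ] q [ 0.72  0.5  -1.14  2.08  1.43  1.21 -1.23]
[ 0.563 -0.08   0.207] w [-0.565  0.146  1.104] zt [ 0.48 -0.55 -0.68] q [ 0.65  0.53 -1.15  2.17  1.57  1.18 -1.17]
[ 0.558 -0.029  0.179] w [-0.608  0.139  1.285] zt [ 0.58 -0.45 -0.68] q [ 0.58  0.57 -1.16  2.26  1.7   1.15 -1.1 ]
[0.542 0.024 0.149] w [-0.64   0.126  1.473] zt [ 0.65 -0.33 -0.69] q [ 0.52  0.61 -1.17  2.35  1.82  1.11 -1.01]
[0.512 0.075 0.119] w [-0.661  0.104  1.666] zt [ 0.67 -0.18 -0.72] q [ 0.46  0.65 -1.18  2.44  1.92  1.08 -0.92]
[0.469 0.122 0.089] w [-0.666  0.073  1.865] zt [ 0.64 -0.03 -0.77] q [ 0.39  0.69 -1.19  2.53  2.    1.03 -0.81]
[0.479 0.121 0.08 ] [ 0.38  0.72 -1.17  2.51  2.03  1.04 -0.8 ] err 0.0
[0.539 0.118 0.046] [ 0.37  0.84 -1.08  2.39  2.12  1.04 -0.73] err 0.0
[0.604 0.115 0.046] [ 0.37  0.87 -1.04  2.23  2.09  0.95 -0.58] err 0.0
```

Run:
```python
from path import *
q=np.array(D[3][0]);p0,R0=fk(q,V,S)
W=lambda w:Rn.from_rotvec(np.array(w)*np.pi/2)*R0
Rf=goal(0,0,0,40)[1]*Rn.from_euler('z',np.pi)
F=lambda *a:(goal(*a)[0],goal(*a)[1]*Rn.from_euler('z',np.pi))
for px in(.36,.39,.42):
  print('px',px)
  wps=[((px,-.25,.42),W([-.321,.112,.461])),((px,-.2,.42),W([-.456,.14,.764])),((px,-.1,.38),W([-.565,.146,1.104])),((px,.0,.34),W([-.64,.126,1.473])),((px+.02,.06,.26),Rf),((px+.02,.11,.18),Rf),F(-200,115,100,40),F(-130,115,46,40),F(-65,115,46,40)]
  run(q,wps)
print((Rf*R0.inv()).as_rotvec()/(np.pi/2))
```

```text
px 0.36
[ 0.36 -0.25  0.42] [ 1.54 -0.23 -1.07  1.9   0.29  1.04 -0.51] err 0.0
[ 0.36 -0.2   0.42] [ 1.25 -0.39 -0.82  2.09  0.28  0.77 -0.09] err 0.0
[ 0.36 -0.1   0.38] [ 0.75 -0.44 -0.62  2.31  0.45  0.57  0.04] err 0.0
[0.36 0.   0.34] [ 0.37 -0.43 -0.52  2.44  0.51  0.43  0.3 ] err 0.0
[0.38 0.06 0.26] [ 0.11 -0.23 -0.38  2.55  0.61  0.16  0.67] err 0.0
[0.38 0.11 0.18] [-2.03 -0.4   1.29  2.57  1.56  0.76 -0.41] err 0.025
[0.469 0.122 0.1  ] [-2.03 -0.4   1.29  2.57  1.61  0.74 -0.45] err 0.109
[0.539 0.118 0.046] [-2.03 -0.4   1.29  2.56  1.62  0.75 -0.44] err 0.169
[0.604 0.115 0.046] [-2.03 -0.4   1.29  2.44  1.45  0.76 -0.24] err 0.197
px 0.39
[ 0.39 -0.25  0.42] [ 1.55 -0.11 -1.22  1.84  0.45  1.11 -0.7 ] err 0.0
[ 0.39 -0.2   0.42] [ 1.29 -0.32 -0.93  2.03  0.37  0.8  -0.21] err 0.0
[ 0.39 -0.1   0.38] [ 0.95 -0.42 -0.79  2.26  0.37  0.54  0.1 ] err 0.0
[0.39 0.   0.34] [ 0.59 -0.4  -0.69  2.39  0.39  0.38  0.42] err 0.0
[0.41 0.06 0.26] [ 0.34 -0.18 -0.59  2.5   0.52  0.13  0.76] err 0.0
[0.41 0.11 0.18] [ 0.41  0.1  -0.98  2.56  1.84  0.43 -0.75] err 0.0
[0.469 0.122 0
[... 186 characters left out ...]
 -0.73] err 0.0
px 0.42
[ 0.42 -0.25  0.42] [ 1.39  0.06 -1.26  1.78  0.64  1.24 -0.91] err 0.0
[ 0.42 -0.2   0.42] [ 1.33 -0.23 -1.06  1.98  0.48  0.84 -0.35] err 0.0
[ 0.42 -0.1   0.38] [ 1.01 -0.35 -0.9   2.21  0.46  0.55 -0.01] err 0.0
[0.42 0.   0.34] [ 0.67 -0.33 -0.79  2.34  0.49  0.37  0.32] err 0.0
[0.44 0.06 0.26] [ 0.52 -0.11 -0.76  2.44  0.66  0.13  0.63] err 0.0
[0.44 0.11 0.18] [ 0.58  0.26 -1.22  2.5   1.77  0.58 -0.63] err 0.0
[0.469 0.122 0.1  ] [ 0.35  0.58 -1.09  2.52  2.01  0.9  -0.84] err 0.0
[0.539 0.118 0.046] [ 0.31  0.77 -0.97  2.39  2.15  0.95 -0.79] err 0.0
[0.604 0.115 0.046] [ 0.32  0.81 -0.93  2.23  2.11  0.86 -0.64] err 0.0
[-0.66949939  0.0724759   1.86564468]
```

```bash
cat >> path.py <<'E'
from h import O,TH,here
g3=np.array(np.meshgrid([-.0375,0,.0375],np.linspace(-.095,.095,9),[-.047,-.1,-.15])).reshape(3,-1).T
g3=np.r_[g3,np.array([[0,y,z] for y in(-.06,-.03,.03,.06) for z in(.019,-.02)]),np.array([[.05*np.cos(a),.05*np.sin(a),-.24] for a in np.arange(0,6.3,.8)])]
c,s=np.cos(TH),np.sin(TH)
def tubes(P,R):
    X=R.apply(g3)+P;d=X[:,:2]-O;st=np.c_[c*d[:,0]+s*d[:,1],-s*d[:,0]+c*d[:,1],X[:,2]]*1e3
    dt=np.hypot(st[:,0]+170,st[:,2]-330).min()-14
    return round(dt),round(np.hypot(np.abs(st[:,0]+170),np.abs(st[:,1])-270).min()),round(st[:,2].min())
def plan(q,wps,n=8):
    p0,R0=fk(q,V,S)
    for p,R in wps:
        p=np.array(p);dw=(R*R0.inv()).as_rotvec();m=[]
        for t in np.linspace(0,1,n+1)[1:]:
            q=step(q,p0+t*(p-p0),Rn.from_rotvec(t*dw)*R0);m.append(tubes(*fk(q,V,S)))
        print(p.round(3),q.round(2),'err',np.abs(err(q,p,R)).max().round(3),'tube,leg,z',np.array(m).min(0),'rot',(dw/(np.pi/2)).round(3));p0,R0=p,R
    return q
F=lambda *a:(goal(*a)[0],goal(*a)[1]*Rn.from_euler('z',np.pi))
E
python3 - <<'E'
from path import *
q=np.array(D[3][0]);p0,R0=fk(q,V,S)
W=lambda w:Rn.from_rotvec(np.array(w)*np.pi/2)*R0
Rf=F(0,0,0,40)[1]
for px in(.4,):
  plan(q,[((px,-.25,.42),W([-.321,.112,.461])),((px,-.2,.42),W([-.456,.14,.764])),((px,-.1,.4),W([-.565,.146,1.104])),((px,.0,.36),W([-.64,.126,1.473])),((px+.02,.06,.26),Rf),((px+.03,.11,.18),Rf),F(-200,115,100,40),F(-130,115,46,40),F(-65,115,46,40)])
E
```

```text
[ 0.4  -0.25  0.42] [ 1.51 -0.05 -1.26  1.82  0.52  1.15 -0.78] err 0.0 tube,leg,z [ 74   3 378] rot [-0.321  0.112  0.461]
[ 0.4  -0.2   0.42] [ 1.3  -0.29 -0.97  2.02  0.4   0.81 -0.25] err 0.0 tube,leg,z [ 88  15 378] rot [-0.128  0.059  0.301]
[ 0.4 -0.1  0.4] [ 0.94 -0.4  -0.79  2.2   0.36  0.59  0.12] err 0.0 tube,leg,z [ 67  62 367] rot [-0.106  0.067  0.332]
[0.4  0.   0.36] [ 0.57 -0.39 -0.67  2.33  0.37  0.43  0.46] err 0.0 tube,leg,z [ 41 181 337] rot [-0.088  0.08   0.353]
[0.42 0.06 0.26] [ 0.42 -0.16 -0.66  2.48  0.53  0.13  0.75] err 0.0 tube,leg,z [ 37 146 245] rot [-0.075  0.093  0.366]
[0.43 0.11 0.18] [ 0.44  0.16 -1.02  2.52  1.82  0.47 -0.69] err 0.0 tube,leg,z [ 65 102 165] rot [0. 0. 0.]
[0.469 0.122 0.1  ] [ 0.28  0.51 -0.96  2.52  2.06  0.81 -0.9 ] err 0.0 tube,leg,z [102  68  85] rot [0. 0. 0.]
[0.539 0.118 0.046] [ 0.25  0.72 -0.87  2.39  2.18  0.87 -0.85] err 0.0 tube,leg,z [88 60 31] rot [0. 0. 0.]
[0.604 0.115 0.046] [ 0.25  0.75 -0.81  2.23  2.14  0.78 -0.71] err 0.0 tube,leg,z [55 60 31] rot [0. 0. 0.]
```

Request:
{"op": "arm_command", "data": {"deltas": [-0.05, 0.02, 0.075, -0.008, 0, -0.003, 60, -0.1, 0.037, 0.15, -0.015, 0, -0.006, 60, -0.16, 0.056, 0.23, -0.022, 0, -0.009, 60, -0.21, 0.075, 0.305, -0.03, 0, -0.012, 60, -0.26, 0.09, 0.38, -0.035, -0.005, -0.015, 60, -0.32, 0.112, 0.46, -0.043, -0.007, -0.018, 60, -0.32, 0.112, 0.46, -0.043, -0.007, -0.018, 60, -0.356, 0.119, 0.536, -0.043, 0.005, -0.018, 60, -0.388, 0.126, 0.612, -0.043, 0.018, -0.018, 60, -0.42, 0.133, 0.688, -0.043, 0.03, -0.018, 60, -0.456, 0.14, 0.764, -0.043, 0.043, -0.018, 60, -0.456, 0.14, 0.764, -0.043, 0.043, -0.018, 60, -0.456, 0.14, 0.764, -0.043, 0.043, -0.018, 60]}}

```text
clock: 5.0
position: [0.399, -0.1982, 0.4209]
ee_rot: [1.973, 1.395, -0.214]
force: [0.3, 0.5, -0.2]
width: 0.65
gripper_force: 0.0
```

Run:
```python
from path import *
s,p,f=here();q=s['joints'];print(s['clock'],s['position'].round(4),q.round(2),f.round(1))
P,R=fk(q,V,S);print('model err',P-s['position'])
p0,R0=fk(D[3][0],V,S)
W=lambda w:Rn.from_rotvec(np.array(w)*np.pi/2)*R0
Rf=F(0,0,0,40)[1];px=.4
plan(q,[((px,-.1,.4),W([-.565,.146,1.104])),((px,.0,.36),W([-.64,.126,1.473])),((px+.02,.06,.26),Rf),((px+.03,.11,.18),Rf),F(-200,115,100,40),F(-130,115,46,40),F(-65,115,46,40)])
Rc=Rn.from_rotvec(s['ee_rot'])
for r in(W([-.565,.146,1.104]),W([-.64,.126,1.473]),Rf):print(((r*Rc.inv()).as_rotvec()/(np.pi/2)).round(3))
```

```text
5.0 [ 0.399  -0.1982  0.4209] [ 1.17 -0.25 -1.08  2.02  0.54  0.95 -0.52] [ 0.3  0.5 -0.2]
model err [ 0.01025003  0.05988624 -0.01865204]
[ 0.4 -0.1  0.4] [ 0.82 -0.37 -0.72  2.2   0.48  0.62  0.  ] err 0.0 tube,leg,z [ 67 112 364] rot [-0.092  0.046  0.345]
[0.4  0.   0.36] [ 0.49 -0.37 -0.62  2.33  0.47  0.45  0.36] err 0.0 tube,leg,z [ 41 181 337] rot [-0.088  0.08   0.353]
[0.42 0.06 0.26] [ 0.34 -0.15 -0.59  2.48  0.62  0.13  0.66] err 0.0 tube,leg,z [ 37 146 245] rot [-0.075  0.093  0.366]
[0.43 0.11 0.18] [ 0.39  0.15 -0.96  2.53  1.83  0.45 -0.7 ] err 0.0 tube,leg,z [ 65 102 165] rot [0. 0. 0.]
[0.469 0.122 0.1  ] [ 0.25  0.5  -0.93  2.52  2.07  0.79 -0.91] err 0.0 tube,leg,z [102  68  85] rot [0. 0. 0.]
[0.539 0.118 0.046] [ 0.23  0.7  -0.83  2.39  2.19  0.85 -0.87] err 0.0 tube,leg,z [88 60 31] rot [0. 0. 0.]
[0.604 0.115 0.046] [ 0.23  0.73 -0.78  2.23  2.15  0.75 -0.73] err 0.0 tube,leg,z [55 60 31] rot [0. 0. 0.]
[-0.107  0.068  0.328]
[-0.193  0.141  0.683]
[-0.26   0.217  1.055]
```

```bash
python3 - <<'E'
from h import *
s=sensors.observe();f=lambda k:s[k].round(5).tolist()
t=open('kin.py').read();t=t.replace("S=(-1","D.append(%s)\nS=(-1"%((f('joints'),f('position'),f('ee_rot')),),1);open('kin.py','w').write(t)
E
python3 - <<'E'
from path import *
v,r=fit();print(v.round(3));print(r.round(3))
q=np.array(D[-1][0]);Rc=Rn.from_rotvec(D[-1][2]);px=.4
W=lambda w:Rn.from_rotvec(np.array(w)*np.pi/2)*Rc
Rf=F(0,0,0,40)[1]
plan(q,[((px,-.1,.4),W([-.107,.068,.328])),((px,.0,.36),W([-.193,.141,.683])),((px+.02,.06,.26),Rf),((px+.03,.11,.18),Rf),F(-200,115,100,40),F(-130,115,46,40),F(-65,115,46,40)])
E
```

```text
[-0.063  1.519  0.27   0.608  0.427  0.381 -0.002 -0.027 -0.011 -0.003]
[[ 0.011  0.012  0.003 -0.001  0.    -0.003]
 [ 0.     0.001  0.001 -0.012  0.001 -0.006]
 [ 0.     0.001  0.002 -0.01   0.002 -0.007]
 [ 0.009 -0.008 -0.001 -0.001  0.001 -0.003]
 [-0.    -0.    -0.004 -0.005  0.01  -0.007]]
[ 0.4 -0.1  0.4] [ 0.77 -0.38 -0.83  2.2   0.52  0.71 -0.16] err 0.0 tube,leg,z [ 67  63 367] rot [-0.091  0.051  0.344]
[0.4  0.   0.36] [ 0.41 -0.38 -0.7   2.33  0.54  0.54  0.17] err 0.0 tube,leg,z [ 41 181 337] rot [-0.088  0.08   0.353]
[0.42 0.06 0.26] [ 0.3  -0.14 -0.6   2.48  0.79  0.16  0.47] err 0.0 tube,leg,z [ 37 146 245] rot [-0.075  0.093  0.366]
[0.43 0.11 0.18] [ 0.33  0.32 -1.23  2.55  1.7   0.78 -0.79] err 0.0 tube,leg,z [ 65 102 165] rot [0. 0. 0.]
[0.469 0.122 0.1  ] [-0.12  0.55 -0.69  2.57  2.11  0.88 -1.17] err 0.0 tube,leg,z [102  68  85] rot [0. 0. 0.]
[0.539 0.118 0.046] [-0.05  0.73 -0.64  2.47  2.28  0.93 -1.15] err 0.0 tube,leg,z [88 60 31] rot [0. 0. 0.]
[0.604 0.115 0.046] [ 0.01  0.73 -0.6   2.33  2.28  0.8  -1.02] err 0.0 tube,leg,z [55 60 31] rot [0. 0. 0.]
```

Request:
{"op": "arm_command", "data": {"deltas": [-0.026, 0.017, 0.082, 0, 0.025, -0.005, 60, -0.053, 0.034, 0.164, 0, 0.05, -0.01, 60, -0.08, 0.05, 0.246, 0, 0.075, -0.015, 60, -0.107, 0.068, 0.328, 0, 0.1, -0.02, 60, -0.128, 0.086, 0.417, 0, 0.125, -0.03, 60, -0.15, 0.105, 0.505, 0, 0.15, -0.04, 60, -0.17, 0.123, 0.595, 0, 0.175, -0.05, 60, -0.193, 0.141, 0.683, 0, 0.2, -0.06, 60, -0.193, 0.141, 0.683, 0, 0.2, -0.06, 60, -0.193, 0.141, 0.683, 0, 0.2, -0.06, 60]}}

```text
clock: 6.0
position: [0.3995, 0.0017, 0.3604]
ee_rot: [0.788, 2.202, -0.124]
force: [-0.6, -0.3, 0.3]
width: 0.652
gripper_force: 0.0
```

```bash
python3 - <<'E'
from h import *
s=sensors.observe();f=lambda k:s[k].round(5).tolist()
t=open('kin.py').read();t=t.replace("S=(-1","D.append(%s)\nS=(-1"%((f('joints'),f('position'),f('ee_rot')),),1);open('kin.py','w').write(t)
E
python3 - <<'E'
from path import *
v,r=fit();print(v.round(3));print(r.round(3)[-2:])
q=np.array(D[-1][0]);Rc=Rn.from_rotvec(D[-1][2]);print(D[-1][:2])
Rf=F(0,0,0,40)[1];print('Rf',((Rf*Rc.inv()).as_rotvec()/(np.pi/2)).round(3))
plan(q,[((.42,.06,.26),Rf),((.43,.11,.18),Rf),F(-200,115,100,40),F(-130,115,46,40),F(-65,115,46,40)])
E
```

```text
[-0.053  1.532  0.283  0.601  0.428  0.384  0.003 -0.028 -0.007 -0.008]
[[ 0.001 -0.007 -0.002 -0.005  0.008 -0.006]
 [-0.008  0.006 -0.006 -0.009  0.004 -0.007]]
([0.45099, -0.39707, -0.81981, 2.32459, 0.54933, 0.61108, 0.09591], [0.39949, 0.0017, 0.36039])
Rf [-0.075  0.092  0.366]
[0.42 0.06 0.26] [ 0.3  -0.16 -0.61  2.48  0.79  0.17  0.46] err 0.0 tube,leg,z [ 43 146 245] rot [-0.052  0.091  0.379]
[0.43 0.11 0.18] [ 0.28  0.33 -1.21  2.56  1.7   0.8  -0.81] err 0.0 tube,leg,z [ 65 102 165] rot [0. 0. 0.]
[0.469 0.122 0.1  ] [-1.08  0.58  0.75  2.57  3.22  0.5  -2.24] err 0.001 tube,leg,z [102  67  86] rot [0. 0. 0.]
[0.539 0.118 0.046] [-0.89  0.76  0.64  2.47  3.29  0.62 -2.3 ] err 0.0 tube,leg,z [88 60 31] rot [0. 0. 0.]
[0.604 0.115 0.046] [-0.8   0.75  0.61  2.34  3.36  0.52 -2.31] err 0.0 tube,leg,z [55 60 31] rot [0. 0. 0.]
```

Request:
{"op": "arm_command", "data": {"deltas": [-0.015, 0.02, 0.075, 0.004, 0.012, -0.02, 60, -0.03, 0.036, 0.15, 0.008, 0.024, -0.04, 60, -0.045, 0.055, 0.22, 0.012, 0.036, -0.06, 60, -0.06, 0.075, 0.29, 0.016, 0.048, -0.08, 60, -0.075, 0.092, 0.366, 0.02, 0.058, -0.1, 60, -0.075, 0.092, 0.366, 0.02, 0.058, -0.1, 60, -0.075, 0.092, 0.366, 0.02, 0.058, -0.1, 60]}}

```text
clock: 6.7
position: [0.4194, 0.0586, 0.2606]
ee_rot: [0.067, 2.442, -0.024]
force: [0.1, 0.0, -0.6]
width: 0.653
gripper_force: 0.0
```

```bash
cat > rec.py <<'E'
from h import *
s=sensors.observe();f=lambda k:s[k].round(5).tolist();print(s['clock'],here()[1].round(1),here()[2].round(1))
t=open('kin.py').read();t=t.replace("S=(-1","D.append(%s)\nS=(-1"%((f('joints'),f('position'),f('ee_rot')),),1);open('kin.py','w').write(t)
E
python3 rec.py
python3 - <<'E'
from path import *
v,r=fit();print(r.round(3)[-1:])
q=np.array(D[-1][0]);Rc=Rn.from_rotvec(D[-1][2]);print(D[-1][:2])
Rf=F(0,0,0,40)[1];print('Rf',((Rf*Rc.inv()).as_rotvec()/(np.pi/2)).round(3))
for a in([(-220,110,180,40),(-170,115,100,40)],[(-190,100,150,40),(-140,115,80,40)],[(-205,90,200,40),(-140,115,80,40)]):
  print(a);plan(q,[F(*x) for x in a]+[F(-130,115,46,40),F(-65,115,46,40)],12)
E
```

```text
6.7 [-246.3   49.4  260.6] [ 0.1  0.  -0.6]
[[-0.006  0.007  0.002 -0.008  0.    -0.005]]
([0.34063, -0.19463, -0.74838, 2.47388, 0.78422, 0.2551, 0.36518], [0.41944, 0.05865, 0.26058])
Rf [-0.     0.001  0.002]
[(-220, 110, 180, 40), (-170, 115, 100, 40)]
[0.449 0.118 0.18 ] [ 0.25  0.36 -1.19  2.54  1.7   0.83 -0.8 ] err 0.0 tube,leg,z [ 67  83 165] rot [0.017 0.    0.013]
[0.499 0.12  0.1  ] [ 0.11  0.71 -1.03  2.54  2.    1.09 -0.98] err 0.0 tube,leg,z [85 60 85] rot [0. 0. 0.]
[0.539 0.118 0.046] [ 0.11  0.89 -0.94  2.49  2.16  1.18 -0.99] err 0.0 tube,leg,z [88 60 31] rot [0. 0. 0.]
[0.604 0.115 0.046] [ 0.19  0.88 -0.92  2.35  2.17  1.05 -0.83] err 0.0 tube,leg,z [55 60 31] rot [0. 0. 0.]
[(-190, 100, 150, 40), (-140, 115, 80, 40)]
[0.478 0.106 0.15 ] [ 0.23  0.5  -1.1   2.54  1.86  0.91 -0.87] err 0.0 tube,leg,z [ 63  78 135] rot [0.017 0.    0.013]
[0.529 0.119 0.08 ] [ 0.13  0.77 -0.98  2.49  2.07  1.1  -0.96] err 0.0 tube,leg,z [79 60 65] rot [0. 0. 0.]
[0.539 0.118 0.046] [ 0.11  0.88 -0.94  2.49  2.16  1.17 -1.  ] err 0.0 tube,leg,z [79 60 31] rot [0. 0. 0.]
[0.604 0.115 0.046] [ 0.19  0.88 -0.91  2.35  2.17  1.04 -0.84] err 0.0 tube,leg,z [55 60 31] rot [0. 0. 0.]
[(-205, 90, 200, 40), (-140, 115, 80, 40)]
[0.463 0.097 0.2  ] [ 0.43  0.27 -1.21  2.5   1.68  0.68 -0.65] err 0.0 tube,leg,z [ 57  92 185] rot [0.017 0.    0.013]
[0.529 0.119 0.08 ] [ 0.14  0.78 -1.    2.49  2.07  1.11 -0.95] err 0.0 tube,leg,z [62 60 65] rot [0. 0. 0.]
[0.539 0.118 0.046] [ 0.12  0.89 -0.95  2.49  2.16  1.18 -0.99] err 0.0 tube,leg,z [79 60 31] rot [0. 0. 0.]
[0.604 0.115 0.046] [ 0.19  0.88 -0.92  2.35  2.16  1.05 -0.83] err 0.0 tube,leg,z [55 60 31] rot [0. 0. 0.]
```

Request:
{"op": "arm_command", "data": {"deltas": [0, 0, 0, 0.012, 0.009, -0.022, 60, 0, 0, 0, 0.024, 0.019, -0.044, 60, 0, 0, 0, 0.036, 0.028, -0.067, 60, 0, 0, 0, 0.047, 0.038, -0.09, 60, 0, 0, 0, 0.059, 0.047, -0.111, 60, 0, 0, 0, 0.059, 0.047, -0.111, 60, 0, 0, 0, 0.059, 0.047, -0.111, 60, 0, 0, 0, 0.085, 0.054, -0.145, 60, 0, 0, 0, 0.11, 0.06, -0.18, 60, 0, 0, 0, 0.11, 0.06, -0.18, 60]}}

```text
clock: 7.7
position: [0.5299, 0.1186, 0.0756]
ee_rot: [0.066, 2.448, -0.025]
force: [-0.0, -0.7, 0.1]
width: 0.653
gripper_force: 0.0
```

```bash
python3 rec.py
python3 - <<'E'
from h import *
s=sensors.observe();print(s['joints'].round(2))
R=goal(0,0,0,40)[1]*Rn.from_euler('z',np.pi);print('turn',((R*Rn.from_rotvec(s['ee_rot']).inv()).as_rotvec()/(np.pi/2)).round(3))
for x in(-130,-110,-64):print((goal(x,114.5,46,40)[0]-s['position']).round(4))
E
```

```text
7.7 [-139.1  115.1   75.6] [ 0.  -0.7  0.1]
[ 0.18  0.68 -0.97  2.44  1.99  0.98 -0.84]
turn [ 0.    -0.004  0.002]
[ 0.0091 -0.001  -0.0296]
[ 0.029  -0.0021 -0.0296]
[ 0.075  -0.0045 -0.0296]
```

Request:
{"op": "arm_command", "data": {"deltas": [0, 0, 0, 0.005, -0.001, -0.015, 60, 0, 0, 0, 0.009, -0.001, -0.028, 60, 0, 0, 0, 0.009, -0.001, -0.029, 60, 0, 0, 0, 0.009, -0.001, -0.029, 60]}}

```text
clock: 8.1
position: [0.5383, 0.1181, 0.0535]
ee_rot: [0.06, 2.439, -0.025]
force: [0.3, -0.5, -0.4]
width: 0.651
gripper_force: 0.0
```

Run:
```python
from h import *
s,p,f=here();print(s['clock'],p.round(1),f.round(1),s['joints'].round(2))
for x in(-110,-70,-64):print((goal(x,114.5,46,40)[0]-s['position']).round(4))
t=optics.get_image('top');s=optics.get_image('scene')
cv2.imwrite('pics/s2.png',np.hstack([cv2.resize(t[120:250,190:320],(390,390)),cv2.resize(s[180:320,170:310],(390,390))]))
```

```text
8.1 [-130.7  114.9   53.5] [ 0.3 -0.5 -0.4] [ 0.16  0.75 -0.94  2.44  2.07  1.04 -0.88]
[ 0.0206 -0.0015 -0.0075]
[ 0.0606 -0.0036 -0.0075]
[ 0.0666 -0.0039 -0.0075]
```

View pics/s2.png

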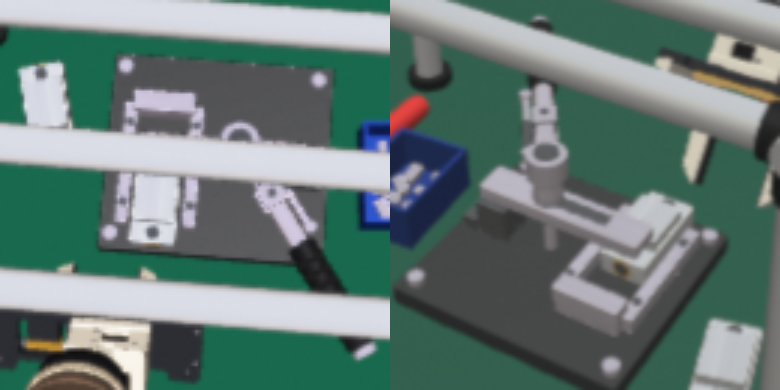

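The right finger (about (148,272) in the left half) lines up with the block's near end (about (152,240)). The wrench and the other parts are undisturbed. Next I lower a little and push.

Request:
{"op": "arm_command", "data": {"deltas": [0, 0, 0, 0.005, 0, -0.007, 60, 0, 0, 0, 0.012, -0.001, -0.007, 60, 0, 0, 0, 0.02, -0.001, -0.007, 60, 0, 0, 0, 0.026, -0.0015, -0.007, 60, 0, 0, 0, 0.032, -0.002, -0.007, 60, 0, 0, 0, 0.038, -0.002, -0.007, 60, 0, 0, 0, 0.044, -0.0025, -0.007, 60, 0, 0, 0, 0.05, -0.003, -0.007, 60, 0, 0, 0, 0.055, -0.003, -0.007, 60, 0, 0, 0, 0.06, -0.0035, -0.007, 60]}}

```text
clock: 9.2
position: [0.5981, 0.1155, 0.0442]
ee_rot: [0.057, 2.442, -0.023]
force: [-0.7, -0.3, 0.8]
width: 0.653
gripper_force: 0.7
```

Run:
```python
from h import *
s,p,f=here();print(s['clock'],p.round(1),f.round(1),s['joints'].round(2))
print((goal(-64,114.5,46,40)[0]-s['position']).round(4))
```

```text
9.2 [-70.8 115.5  44.2] [-0.7 -0.3  0.8] [ 0.2   0.78 -0.88  2.31  2.09  0.95 -0.77]
[ 0.0067 -0.0014  0.0018]
```

Now I push on in small steps and watch for the stop.

Request:
{"op": "arm_command", "data": {"deltas": [0, 0, 0, 0.003, 0, 0.001, 60, 0, 0, 0, 0.005, 0, 0.001, 60, 0, 0, 0, 0.007, -0.0005, 0.001, 60, 0, 0, 0, 0.009, -0.0005, 0.001, 60]}}

```text
clock: 9.6
position: [0.6043, 0.1153, 0.0444]
ee_rot: [0.055, 2.445, -0.023]
force: [-21.4, -1.2, 14.1]
width: 0.657
gripper_force: 11.0
```

Run:
```python
from h import *
s,p,f=here();print(s['clock'],p.round(1),f.round(1))
```

```text
9.6 [-64.6 115.6  44.4] [-21.3  -2.4  14.1]
```

```bash
python3 rec.py
cat >> path.py <<'E'
def wpt(th,r=165,off=32,z=116,lean=30,k=1.):
    u=np.array([-np.cos(th),np.sin(th)]);n=np.array([np.sin(th),np.cos(th)]);x,y=1e3*(r/1e3*u-n*off/1e3)
    return F(x,y,z,lean,-k*th)
E
python3 - <<'E'
from path import *
v,r=fit();print(r.round(3)[-1:])
q=np.array(D[-1][0])
for k in (1,.5,0):
  print('k',k);plan(q,[F(-130,115,46,40),F(-190,100,165,40),F(-190,-20,165,40),F(-190,-130,165,35)]+[wpt(-.42,off=52,z=150,k=k),wpt(-.42,off=52,k=k)]+[wpt(t,k=k) for t in(-.42,-.2,0,.2,.4,.6)],8)
E
```

```text
9.6 [-64.6 115.6  44.4] [-21.3  -2.4  14.1]
[[ 0.004 -0.003  0.019 -0.007 -0.001 -0.005]]
k 1
[0.539 0.118 0.046] [ 0.16  0.82 -0.91  2.46  2.16  1.07 -0.94] err 0.0 tube,leg,z [42 58 31] rot [0.017 0.001 0.007]
[0.478 0.106 0.165] [ 0.33  0.38 -1.08  2.5   1.82  0.74 -0.74] err 0.0 tube,leg,z [71 62 46] rot [0. 0. 0.]
[ 0.472 -0.014  0.165] [ 0.8   0.33 -1.12  2.56  2.16  0.51 -0.73] err 0.0 tube,leg,z [ 71  93 150] rot [0. 0. 0.]
[ 0.466 -0.123  0.165] [ 1.1   0.28 -0.96  2.46  2.27  0.12 -0.49] err 0.0 tube,leg,z [ 63  48 149] rot [ 0.003  0.055 -0.   ]
[ 0.528 -0.111  0.15 ] [ 1.22  0.64 -1.26  2.22  0.99  0.38  1.24] err 0.0 tube,leg,z [ 13  31 134] rot [-0.009  0.055  0.267]
[ 0.528 -0.111  0.116] [ 1.12  0.63 -1.08  2.25  1.11  0.25  1.15] err 0.0 tube,leg,z [ 16  31 100] rot [0. 0. 0.]
[ 0.52  -0.093  0.116] [ 1.06  0.58 -1.03  2.28  1.14  0.2   1.08] err 0.0 tube,leg,z [ 17  33 100] rot [0. 0. 0.]
[ 0.504 -0.059  0.116] [ 0.9   0.49 -0.98  2.38  1.8   0.27  0.07] err 0.0 tube,leg,z [ 27  59 100] rot [ 0.   -0.   -0.14]
[ 0.496 -0.027  0.116] [ 0.76  0.5  -1.07  2.43  1.79  0
[... 2593 characters left out ...]
100] rot [0. 0. 0.]
[ 0.52  -0.093  0.116] [ 0.77  0.44 -0.8   2.36  1.84  0.27 -0.15] err 0.0 tube,leg,z [ 28  63 100] rot [0. 0. 0.]
[ 0.504 -0.059  0.116] [ 0.73  0.44 -0.87  2.4   1.87  0.34 -0.27] err 0.0 tube,leg,z [ 36  83 100] rot [0. 0. 0.]
[ 0.496 -0.027  0.116] [ 0.67  0.43 -0.91  2.43  1.85  0.4  -0.34] err 0.0 tube,leg,z [ 52 115 100] rot [0. 0. 0.]
[0.495 0.007 0.116] [ 0.58  0.44 -0.93  2.43  1.81  0.46 -0.39] err 0.0 tube,leg,z [ 61 148 100] rot [0. 0. 0.]
[0.5   0.04  0.116] [ 0.48  0.45 -0.94  2.41  1.75  0.52 -0.42] err 0.0 tube,leg,z [ 60 141 100] rot [0. 0. 0.]
[0.512 0.071 0.116] [ 0.39  0.48 -0.94  2.37  1.69  0.57 -0.42] err 0.0 tube,leg,z [ 50 108 100] rot [0. 0. 0.]
```

Run:
```python
from path import *
q=np.array(D[-1][0]);p0=np.array(D[-1][1]);Rc=Rn.from_rotvec(D[-1][2])
w=[F(-130,115,46,40),F(-175,100,165,40),F(-175,-20,165,36),F(-175,-130,165,35),F(-175,-130,118,35)]+[wpt(t,r=168,z=118,lean=35,k=0) for t in(-.42,-.2,0,.2,.4,.6)]
plan(q,w,10)
for p,R in w:print((p-p0).round(4),((R*Rc.inv()).as_rotvec()/(np.pi/2)).round(3))
```

```text
[0.539 0.118 0.046] [ 0.16  0.82 -0.92  2.46  2.16  1.07 -0.94] err 0.0 tube,leg,z [41 58 31] rot [0.017 0.001 0.007]
[0.493 0.105 0.165] [ 0.33  0.39 -1.07  2.47  1.82  0.73 -0.71] err 0.0 tube,leg,z [62 62 43] rot [0. 0. 0.]
[ 0.487 -0.014  0.165] [ 0.75  0.29 -1.02  2.47  1.94  0.37 -0.48] err 0.0 tube,leg,z [ 52  87 150] rot [ 0.002  0.044 -0.   ]
[ 0.481 -0.124  0.165] [ 1.06  0.3  -0.95  2.43  2.12  0.14 -0.35] err 0.0 tube,leg,z [ 50  45 149] rot [ 0.001  0.011 -0.   ]
[ 0.481 -0.124  0.118] [ 1.06  0.51 -1.04  2.48  2.24  0.4  -0.44] err 0.0 tube,leg,z [ 51  45 102] rot [0. 0. 0.]
[ 0.518 -0.094  0.118] [ 0.9   0.52 -0.99  2.43  2.14  0.44 -0.43] err 0.0 tube,leg,z [ 54  48 102] rot [0. 0. 0.]
[ 0.501 -0.06   0.118] [ 0.83  0.51 -1.03  2.48  2.12  0.51 -0.51] err 0.0 tube,leg,z [ 56  81 102] rot [0. 0. 0.]
[ 0.493 -0.027  0.118] [ 0.74  0.51 -1.06  2.5   2.08  0.58 -0.57] err 0.0 tube,leg,z [ 67 114 102] rot [0. 0. 0.]
[0.492 0.007 0.118] [ 0.63  0.51 -1.06  2.5   2.01  0.64 -0.61] err 0.0 tube,leg,z [ 72 147 102] rot [0. 0. 0.]
[0.498 0.041 0.118] [ 0.52  0.52 -1.06  2.48  1.95  0.69 -0.63] err 0.0 tube,leg,z [ 72 139 102] rot [0. 0. 0.]
[0.51  0.073 0.118] [ 0.42  0.54 -1.05  2.44  1.88  0.73 -0.63] err 0.0 tube,leg,z [ 66 107 102] rot [0. 0. 0.]
[-0.0653  0.0028  0.0016] [ 0.001 -0.002 -0.004]
[-0.111  -0.0098  0.1206] [ 0.001 -0.002 -0.004]
[-0.1173 -0.1297  0.1206] [ 0.003  0.043 -0.004]
[-0.123  -0.2395  0.1206] [ 0.004  0.054 -0.004]
[-0.123  -0.2395  0.0736] [ 0.004  0.054 -0.004]
[-0.0867 -0.2091  0.0736] [ 0.004  0.054 -0.004]
[-0.1029 -0.1752  0.0736] [ 0.004  0.054 -0.004]
[-0.1109 -0.142   0.0736] [ 0.004  0.054 -0.004]
[-0.1122 -0.1079  0.0736] [ 0.004  0.054 -0.004]
[-0.1066 -0.0742  0.0736] [ 0.004  0.054 -0.004]
[-0.0944 -0.0423  0.0736] [ 0.004  0.054 -0.004]
```

Request:
{"op": "arm_command", "data": {"deltas": [0, 0, 0, -0.02, 0.001, 0.001, 60, 0, 0, 0, -0.045, 0.002, 0.001, 60, 0, 0, 0, -0.067, 0.002, 0.005, 60, 0, 0, 0, -0.09, -0.003, 0.04, 50, 0, 0, 0, -0.1, -0.006, 0.08, 30, 0, 0, 0, -0.112, -0.01, 0.12, 10, 0.001, 0.01, -0.002, -0.113, -0.04, 0.122, 0, 0.002, 0.02, -0.003, -0.115, -0.07, 0.122, 0, 0.003, 0.03, -0.004, -0.117, -0.1, 0.122, 0, 0.003, 0.043, -0.004, -0.118, -0.13, 0.122, 0, 0.003, 0.046, -0.004, -0.119, -0.16, 0.122, 0, 0.004, 0.05, -0.004, -0.121, -0.19, 0.122, 0, 0.004, 0.052, -0.004, -0.122, -0.215, 0.122, 0, 0.004, 0.054, -0.004, -0.123, -0.24, 0.122, 0, 0.004, 0.054, -0.004, -0.123, -0.24, 0.122, 0, 0.004, 0.054, -0.004, -0.123, -0.24, 0.122, 0]}}

```text
clock: 11.2
position: [0.4837, -0.1255, 0.1673]
ee_rot: [0.07, 2.526, -0.022]
force: [-0.0, 1.4, -0.2]
width: 0.002
gripper_force: 0.0
```

```bash
python3 rec.py
python3 - <<'E'
from path import *
s,p,f=here();print(s['joints'].round(2),s['width'])
Rc=Rn.from_rotvec(s['ee_rot'])
for P,R in [F(-175,-130,118,35)]+[wpt(t,r=168,z=118,lean=35,k=0) for t in(-.42,-.2,0,.2)]:print((P-s['position']).round(4),((R*Rc.inv()).as_rotvec()/(np.pi/2)).round(3))
t=optics.get_image('top');s=optics.get_image('scene')
cv2.imwrite('pics/s3.png',np.hstack([cv2.resize(t[120:250,190:320],(390,390)),cv2.resize(s[180:320,170:310],(390,390))]))
E
```

```text
11.2 [-172.6 -131.2  167.3] [-0.1  1.4 -0.2]
[ 0.98  0.25 -0.87  2.41  2.    0.12 -0.26] 0.0018644946082139121
[-0.0024  0.0013 -0.0493] [-0.     0.002  0.002]
[ 0.0339  0.0317 -0.0493] [-0.     0.002  0.002]
[ 0.0177  0.0656 -0.0493] [-0.     0.002  0.002]
[ 0.0097  0.0988 -0.0493] [-0.     0.002  0.002]
[ 0.0085  0.1329 -0.0493] [-0.     0.002  0.002]Traceback (most recent call last):
  File "<stdin>", line 5, in <module>
NameError: name 'optics' is not defined
```

Request:
{"op": "arm_command", "data": {"deltas": [0, 0, 0, 0, 0, -0.016, 0, 0, 0, 0, 0, 0, -0.033, 0, 0, 0, 0, 0, 0, -0.049, 0, 0, 0, 0, 0, 0, -0.049, 0, 0, 0, 0, 0, 0, -0.049, 0]}}

```text
clock: 11.7
position: [0.4839, -0.1239, 0.1183]
ee_rot: [0.066, 2.527, -0.019]
force: [0.6, -0.1, 0.2]
width: 0.005
gripper_force: 0.0
```

Run:
```python
from path import *
from h import optics,cv2
s,p,f=here();print(s['clock'],p.round(1),f.round(1),s['joints'].round(2))
for P,R in [wpt(t,r=168,z=118,lean=35,k=0) for t in(-.42,-.3,-.2,-.1,0,.1,.2)]:print((P-s['position']).round(4))
t=optics.get_image('top');s=optics.get_image('scene')
cv2.imwrite('pics/s3.png',np.hstack([cv2.resize(t[120:250,190:320],(390,390)),cv2.resize(s[180:320,170:310],(390,390))]))
```

```text
11.7 [-172.4 -129.5  118.3] [ 0.6 -0.1  0.2] [ 1.05  0.47 -1.03  2.46  2.16  0.38 -0.38]
[ 0.0336  0.0301 -0.0003]
[ 0.0239  0.0481 -0.0003]
[ 0.0174  0.0639 -0.0003]
[ 0.0126  0.0803 -0.0003]
[ 0.0094  0.0971 -0.0003]
[ 0.008   0.1142 -0.0003]
[ 0.0082  0.1313 -0.0003]
```

View pics/s3.png

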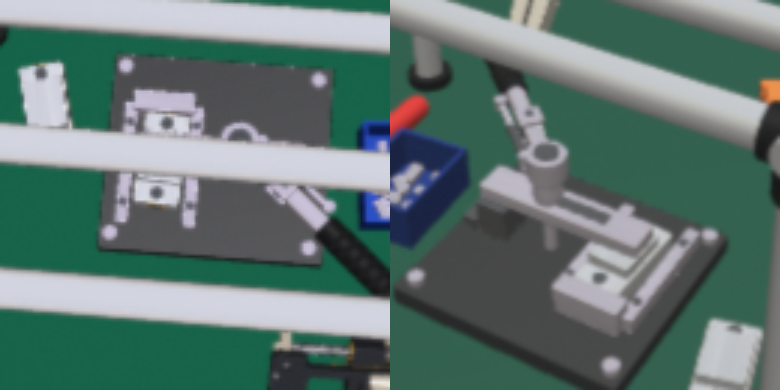

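Run:
```python
from h import *
s,p,f=here();R=Rn.from_rotvec(s['ee_rot'])
for o in([0,0,0],[0,0,.019],[0,.095,-.047],[0,-.095,-.047]):
    X=s['position']+R.apply(o);print(o,X.round(3),((proj('top',X)-[190,120])*3).round(),((proj('scene',X)-[170,180])*390/140).round())
c,s_=np.cos(TH),np.sin(TH)
for uv in([283,193],[305,212],[360,262],[385,283]):
    q=ray('top',np.array(uv)/3+[190,120],.112)[0];d=q[:2]-O;print(uv,(c*d[0]+s_*d[1])*1e3,(-s_*d[0]+c*d[1])*1e3)
t=optics.get_image('top')[150:280,230:360];s=optics.get_image('scene')[130:270,140:280]
cv2.imwrite('pics/s4.png',np.hstack([cv2.resize(t,(390,390)),cv2.resize(s,(390,390))]))
```

```text
[0, 0, 0] [ 0.484 -0.125  0.119] [[376. 343.]] [[138.  22.]]
[0, 0, 0.019] [ 0.495 -0.125  0.104] [[374. 332.]] [[133.  40.]]
[0, 0.095, -0.047] [ 0.462 -0.028  0.157] [[267. 364.]] [[235.   1.]]
[0, -0.095, -0.047] [ 0.452 -0.218  0.158] [[497. 380.]] [[ 73. -47.]]
[283, 193] -43.856699864056864 -42.81311870980538
[305, 212] -59.73143797180873 -63.34341942121257
[360, 262] -101.20052865731225 -114.23513388964967
[385, 283] -118.30463789393876 -137.0627924005653
```

View pics/s4.png

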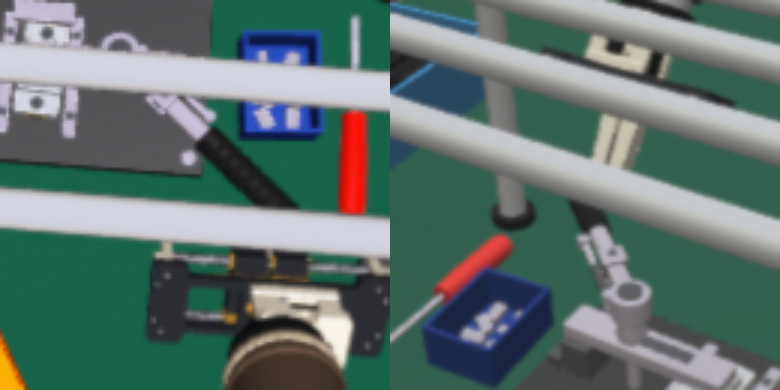

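The fingers dragged the handle to the right during the traverse, because the lift lagged behind the sideways motion. The handle now points about 0.85 rad right and the fingers are to its left. The block is home, with its pads at about (165,122) and (155,192) in s3. I'll lift, straddle the handle with the fingers open and push with the right finger.

```bash
python3 rec.py
cat >> path.py <<'E'
def sp(th,r,off,z,lean,yaw):   # straddle: TCP off mm left of the handle axis
    x=-r*np.cos(th)+off*np.sin(th);y=r*np.sin(th)+off*np.cos(th);return F(x,y,z,lean,yaw)
E
python3 - <<'E'
from path import *
v,r=fit();print(r.round(3)[-1])
q=np.array(D[-1][0]);p0=np.array(D[-1][1]);Rc=Rn.from_rotvec(D[-1][2])
for yw in(0,.25):
  w=[F(-172,-130,160,37),sp(-.85,188,0,157,40,yw),sp(-.85,188,0,120,40,yw),sp(-.85,188,30,120,40,yw),sp(-.6,180,30,120,40,yw),sp(-.3,175,30,120,40,0),sp(0,170,30,120,40,0),sp(.3,170,30,120,40,0),sp(.55,170,30,120,40,0)]
  plan(q,w,10)
for p,R in w[:5]:print((p-p0).round(4),((R*Rc.inv()).as_rotvec()/(np.pi/2)).round(3))
E
```

```text
11.9 [-172.  -130.8  119.2] [0.3 0.1 0.2]
[ 0.004 -0.004  0.012 -0.008 -0.001 -0.005]
[ 0.484 -0.124  0.16 ] [ 1.16  0.38 -1.09  2.45  2.17  0.25 -0.37] err 0.0 tube,leg,z [ 54  42 117] rot [ 0.016 -0.018  0.011]
[ 0.532 -0.138  0.157] [ 1.11  0.5  -1.08  2.39  2.22  0.35 -0.38] err 0.0 tube,leg,z [ 26  35 142] rot [-0.002 -0.033 -0.   ]
[ 0.532 -0.138  0.12 ] [ 1.07  0.63 -1.09  2.42  2.31  0.51 -0.43] err 0.0 tube,leg,z [ 30  35 105] rot [0. 0. 0.]
[ 0.51  -0.117  0.12 ] [ 1.06  0.63 -1.13  2.48  2.31  0.58 -0.48] err 0.0 tube,leg,z [ 59  37 105] rot [0. 0. 0.]
[ 0.494 -0.072  0.12 ] [ 0.94  0.61 -1.17  2.55  2.26  0.69 -0.58] err 0.0 tube,leg,z [ 71  59 105] rot [0. 0. 0.]
[ 0.486 -0.017  0.12 ] [ 0.79  0.65 -1.27  2.57  2.09  0.86 -0.61] err 0.002 tube,leg,z [ 82 104 105] rot [0. 0. 0.]
[0.495 0.035 0.12 ] [ 0.59  0.66 -1.25  2.55  2.01  0.96 -0.7 ] err 0.0 tube,leg,z [ 84 145 105] rot [0. 0. 0.]
[0.514 0.083 0.12 ] [ 0.43  0.68 -1.23  2.49  1.94  1.01 -0.71] err 0.0 tube,leg,z [ 74  97 105] rot [0. 0. 0.]
[0.54  0.117 0.12 ] [ 0.35  0.71 -1.2   2.41  1.9   1.03 -0.68] err 0.0 tu
[... 640 characters left out ...]
.486 -0.017  0.12 ] [ 0.79  0.65 -1.27  2.57  2.09  0.86 -0.61] err 0.002 tube,leg,z [ 68  98 105] rot [-0.    -0.    -0.159]
[0.495 0.035 0.12 ] [ 0.59  0.67 -1.26  2.55  2.01  0.96 -0.7 ] err 0.0 tube,leg,z [ 84 145 105] rot [0. 0. 0.]
[0.514 0.083 0.12 ] [ 0.43  0.68 -1.23  2.49  1.94  1.01 -0.71] err 0.0 tube,leg,z [ 74  97 105] rot [0. 0. 0.]
[0.54  0.117 0.12 ] [ 0.35  0.71 -1.2   2.41  1.9   1.03 -0.68] err 0.0 tube,leg,z [ 62  61 105] rot [0. 0. 0.]
[-0.      0.0008  0.0408] [-0.    -0.019  0.001]
[ 0.0473 -0.0129  0.0378] [ 0.005 -0.052  0.16 ]
[ 0.0473 -0.0129  0.0008] [ 0.005 -0.052  0.16 ]
[0.0258 0.008  0.0008] [ 0.005 -0.052  0.16 ]
[0.0092 0.0535 0.0008] [ 0.005 -0.052  0.16 ]
```

Request:
{"op": "arm_command", "data": {"deltas": [0, 0, 0, 0, 0, 0.015, 0, 0, -0.01, 0, 0, 0, 0.03, 0, 0, -0.019, 0, 0, 0, 0.042, 0, 0, -0.019, 0, 0, 0, 0.042, 30, 0, -0.019, 0, 0, 0, 0.042, 92, 0, -0.019, 0, 0, 0, 0.042, 91.8]}}

```text
clock: 12.5
position: [0.4837, -0.1252, 0.16]
ee_rot: [0.068, 2.497, -0.02]
force: [0.6, 0.4, -0.3]
width: 0.214
gripper_force: 0.0
```

Request:
{"op": "arm_command", "data": {"deltas": [0, -0.019, 0, 0, 0, 0.042, 91.8, 0, -0.019, 0, 0, 0, 0.042, 91.8, 0, -0.019, 0, 0, 0, 0.042, 91.8, 0, -0.019, 0, 0, 0, 0.042, 91.8]}}

```text
clock: 12.9
position: [0.4834, -0.1254, 0.2016]
ee_rot: [0.069, 2.468, -0.019]
force: [0.1, -0.1, -0.1]
width: 0.566
gripper_force: 0.0
```

Run:
```python
from path import *
s,p,f=here();q=s['joints'];Rc=Rn.from_rotvec(s['ee_rot']);p0=s['position']
w=[F(-160,-130,160,40,.1),sp(-.85,188,0,157,40,.1),sp(-.85,188,0,120,40,.1)]
plan(q,w,10)
for p,R in w:print((p-p0).round(4),((R*Rc.inv()).as_rotvec()/(np.pi/2)).round(3))
```

```text
[ 0.496 -0.125  0.16 ] [ 1.29  0.54 -1.27  2.44  2.15  0.35 -0.2 ] err 0.0 tube,leg,z [ 26  38 145] rot [ 0.016 -0.015  0.077]
[ 0.532 -0.138  0.157] [ 1.21  0.56 -1.18  2.37  2.12  0.32 -0.14] err 0.0 tube,leg,z [ 22  29 142] rot [0. 0. 0.]
[ 0.532 -0.138  0.12 ] [ 1.18  0.71 -1.19  2.4   2.23  0.48 -0.19] err 0.0 tube,leg,z [ 26  29 105] rot [0. 0. 0.]
[ 0.0129  0.0004 -0.0416] [-0.002 -0.016  0.065]
[ 0.0481 -0.0127 -0.0446] [-0.002 -0.016  0.065]
[ 0.0481 -0.0127 -0.0816] [-0.002 -0.016  0.065]
```

Request:
{"op": "arm_command", "data": {"deltas": [0, -0.008, 0.03, 0.006, 0, -0.02, 91.8, 0, -0.016, 0.065, 0.012, 0, -0.042, 91.8, 0, -0.016, 0.065, 0.013, 0, -0.042, 91.8, 0, -0.016, 0.065, 0.013, 0, -0.042, 91.8, 0, -0.016, 0.065, 0.025, -0.004, -0.043, 91.8, 0, -0.016, 0.065, 0.037, -0.008, -0.044, 91.8, 0, -0.016, 0.065, 0.048, -0.0125, -0.0445, 91.8, 0, -0.016, 0.065, 0.048, -0.0125, -0.0445, 91.8, 0, -0.016, 0.065, 0.048, -0.0125, -0.0445, 91.8]}}

```text
clock: 13.8
position: [0.5316, -0.1371, 0.1588]
ee_rot: [-0.059, 2.441, 0.024]
force: [0.4, 0.2, -0.1]
width: 0.999
gripper_force: 0.0
```

Run:
```python
from path import *
from h import optics,cv2,ray
s,p,f=here();print(s['clock'],p.round(1),f.round(1),s['joints'].round(2),s['width'])
w=[sp(-.85,188,0,120,40,.1)];print((w[0][0]-s['position']).round(4))
t=optics.get_image('top')[150:280,230:360];s=optics.get_image('scene')[130:270,140:280]
cv2.imwrite('pics/s5.png',np.hstack([cv2.resize(t,(390,390)),cv2.resize(s,(390,390))]))
```

```text
13.8 [-124.1 -140.2  158.8] [ 0.4  0.2 -0.1] [ 1.2   0.5  -1.12  2.35  2.15  0.27 -0.17] 0.9986632610144655
[-0.0001 -0.001  -0.0388]
```

View pics/s5.png

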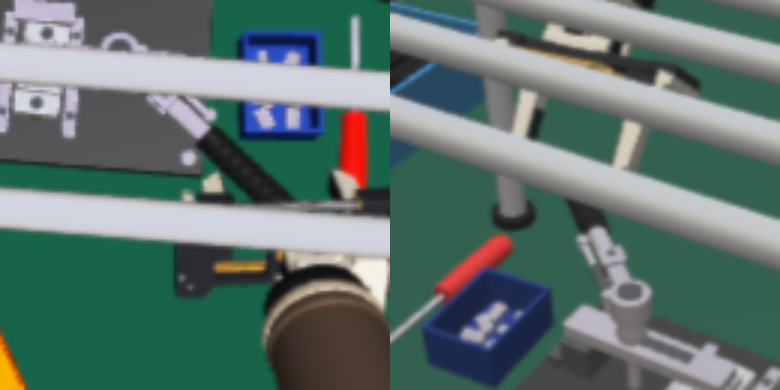

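The fingertips, at (212,185) and (342,183), straddle the handle, which crosses between them at about (262,184). I can lower now.

Request:
{"op": "arm_command", "data": {"deltas": [0, 0, 0, 0, 0, -0.013, 91.8, 0, 0, 0, 0, 0, -0.026, 91.8, 0, 0, 0, 0, 0, -0.038, 91.8, 0, 0, 0, 0, 0, -0.038, 91.8, 0, 0, 0, 0, 0, -0.038, 91.8]}}

```text
clock: 14.4
position: [0.5314, -0.1371, 0.1199]
ee_rot: [-0.058, 2.442, 0.027]
force: [-0.2, 0.1, 0.3]
width: 0.999
gripper_force: 0.0
```

```bash
python3 rec.py
python3 - <<'E'
from path import *
s,p,f=here();q=s['joints'];Rc=Rn.from_rotvec(s['ee_rot']);p0=s['position'];print(q.round(2))
w=[sp(-.8,180,33,119,39,.1),sp(-.6,175,33,119,38,.05),sp(-.4,170,33,119,37,0),sp(-.2,165,33,119,36,0),sp(0,162,33,119,36,0),sp(.2,162,33,119,36,0),sp(.4,162,33,119,36,0),sp(.6,162,33,119,36,0)]
plan(q,w,10)
for p,R in w:print((p-p0).round(4),((R*Rc.inv()).as_rotvec()/(np.pi/2)).round(3))
E
```

```text
14.4 [-124.3 -140.3  119.9] [-0.2  0.1  0.3]
[ 1.18  0.64 -1.15  2.39  2.24  0.43 -0.21]
[ 0.508 -0.102  0.119] [ 1.12  0.66 -1.2   2.47  2.24  0.52 -0.3 ] err 0.0 tube,leg,z [ 46  25 104] rot [0.015 0.015 0.011]
[ 0.496 -0.067  0.119] [ 1.    0.63 -1.22  2.51  2.15  0.63 -0.41] err 0.0 tube,leg,z [ 65  70 104] rot [-0.     0.011 -0.032]
[ 0.492 -0.03   0.119] [ 0.84  0.6  -1.22  2.52  2.05  0.72 -0.51] err 0.0 tube,leg,z [ 73 107 104] rot [ 0.     0.011 -0.032]
[0.495 0.005 0.119] [ 0.72  0.59 -1.21  2.5   1.96  0.75 -0.53] err 0.0 tube,leg,z [ 74 143 104] rot [0.001 0.011 0.   ]
[0.503 0.038 0.119] [ 0.61  0.6  -1.2   2.47  1.91  0.8  -0.56] err 0.0 tube,leg,z [ 70 142 104] rot [0. 0. 0.]
[0.514 0.069 0.119] [ 0.51  0.62 -1.19  2.44  1.86  0.84 -0.57] err 0.0 tube,leg,z [ 65 111 104] rot [0. 0. 0.]
[0.531 0.097 0.119] [ 0.42  0.64 -1.17  2.38  1.82  0.88 -0.56] err 0.0 tube,leg,z [ 54  82 104] rot [0. 0. 0.]
[0.554 0.121 0.119] [ 0.36  0.66 -1.14  2.32  1.78  0.9  -0.53] err 0.0 tube,leg,z [ 33  56 104] rot [0. 0. 0.]
[-0.023   0.0354 -0.0009] [-0.003  0.011 -0.001]
[-0.0351  0.0706 -0.0009] [-0.003  0.023 -0.032]
[-0.0396  0.1067 -0.0009] [-0.003  0.034 -0.064]
[-0.0366  0.1419 -0.0009] [-0.003  0.045 -0.064]
[-0.0286  0.175  -0.0009] [-0.003  0.045 -0.064]
[-0.0172  0.206  -0.0009] [-0.003  0.045 -0.064]
[ 1.000e-04  2.341e-01 -9.000e-04] [-0.003  0.045 -0.064]
[ 0.0227  0.2582 -0.0009] [-0.003  0.045 -0.064]
```

Request:
{"op": "arm_command", "data": {"deltas": [0, 0, 0, -0.004, 0.006, 0, 91.8, 0, 0.003, 0, -0.008, 0.012, 0, 91.8, 0, 0.006, 0, -0.012, 0.018, 0, 91.8, 0, 0.008, 0, -0.015, 0.023, 0, 91.8, 0, 0.011, 0, -0.019, 0.029, 0, 91.8, 0, 0.011, 0, -0.023, 0.035, 0, 91.8, 0, 0.013, -0.005, -0.025, 0.041, 0, 91.8, 0, 0.015, -0.01, -0.027, 0.047, 0, 91.8, 0, 0.017, -0.015, -0.029, 0.053, 0, 91.8, 0, 0.019, -0.02, -0.031, 0.059, 0, 91.8, 0, 0.021, -0.026, -0.033, 0.065, 0, 91.8, 0, 0.023, -0.032, -0.035, 0.0705, 0, 91.8, 0, 0.025, -0.038, -0.036, 0.076, 0, 91.8, 0, 0.027, -0.043, -0.037, 0.082, 0, 91.8, 0, 0.029, -0.049, -0.038, 0.088, 0, 91.8, 0, 0.031, -0.054, -0.0385, 0.094, 0, 91.8, 0, 0.032, -0.06, -0.039, 0.1, 0, 91.8, 0, 0.034, -0.064, -0.0395, 0.1067, 0, 91.8]}}

```text
clock: 16.2
position: [0.4917, -0.0324, 0.1199]
ee_rot: [0.07, 2.495, -0.023]
force: [-1.4, -7.4, 2.5]
width: 1.0
gripper_force: 3.0
```

```bash
cat > st.py <<'E'
from path import *
import sys
s,p,f=here();print(s['clock'],p.round(1),f.round(1),s['joints'].round(2),s['width'].round(3))
for t in map(float,sys.argv[1:]):print(t,(sp(t,162,33,119,36,0)[0]-s['position']).round(4))
R=F(0,0,0,36,0)[1];print(((R*Rn.from_rotvec(s['ee_rot']).inv()).as_rotvec()/(np.pi/2)).round(3))
E
python3 st.py -.3 -.2 -.1 0 .1
```

```text
Traceback (most recent call last):
  File "st.py", line 3, in <module>
    s,p,f=here();print(s['clock'],p.round(1),f.round(1),s['joints'].round(2),s['width'].round(3))
                                                                             ^^^^^^^^^^^^^^^^
AttributeError: 'float' object has no attribute 'round'
```

```bash
sed -i "s/,s\['width'\].round(3)//" st.py; python3 st.py -.3 -.2 -.1 0 .1
```

```text
16.2 [-169.3  -37.7  119.9] [-1.  -7.4  2.5] [ 0.85  0.54 -1.21  2.5   2.01  0.68 -0.49]
-0.3 [ 0.0059  0.0211 -0.0009]
-0.2 [ 0.006   0.0376 -0.0009]
-0.1 [ 0.0077  0.0541 -0.0009]
0.0 [ 0.011   0.0703 -0.0009]
0.1 [ 0.0159  0.086  -0.0009]
[0.    0.011 0.002]
```

Request:
{"op": "arm_command", "data": {"deltas": [0, 0.003, 0, 0.002, 0.005, 0, 91.8, 0, 0.006, 0, 0.003, 0.01, 0, 91.8, 0, 0.009, 0, 0.005, 0.015, 0, 91.8, 0, 0.011, 0, 0.006, 0.02, 0, 91.8, 0, 0.011, 0, 0.006, 0.025, -0.001, 91.8, 0, 0.011, 0, 0.006, 0.03, -0.001, 91.8, 0, 0.011, 0, 0.006, 0.035, -0.001, 91.8, 0, 0.011, 0, 0.0065, 0.04, -0.001, 91.8, 0, 0.011, 0, 0.007, 0.045, -0.001, 91.8, 0, 0.011, 0, 0.0075, 0.05, -0.001, 91.8, 0, 0.011, 0, 0.008, 0.055, -0.001, 91.8, 0, 0.011, 0, 0.009, 0.06, -0.001, 91.8, 0, 0.011, 0, 0.01, 0.065, -0.001, 91.8, 0, 0.011, 0, 0.011, 0.07, -0.001, 91.8, 0, 0.011, 0, 0.0125, 0.075, -0.001, 91.8]}}

```text
clock: 17.7
position: [0.5035, 0.0424, 0.1183]
ee_rot: [0.069, 2.514, -0.023]
force: [-5.0, -8.9, 1.7]
width: 0.999
gripper_force: 5.1
```

```bash
python3 st.py 0 .05 .1 .15 .2 .25 .3
python3 - <<'E'
from h import *
t=optics.get_image('top');cv2.imwrite('pics/s6.png',cv2.resize(t[110:260,190:340],(600,600)))
E
```

```text
17.7 [-161.5   37.5  118.3] [-4.5 -9.1  1.7] [ 0.59  0.56 -1.2   2.46  1.85  0.8  -0.53]
0.0 [-0.0007 -0.0045  0.0007]
0.05 [0.0015 0.0035 0.0007]
0.1 [0.0042 0.0113 0.0007]
0.15 [0.0073 0.019  0.0007]
0.2 [0.0107 0.0265 0.0007]
0.25 [0.0145 0.0338 0.0007]
0.3 [0.0187 0.041  0.0007]
[ 0.    -0.001  0.002]
```

View pics/s6.png

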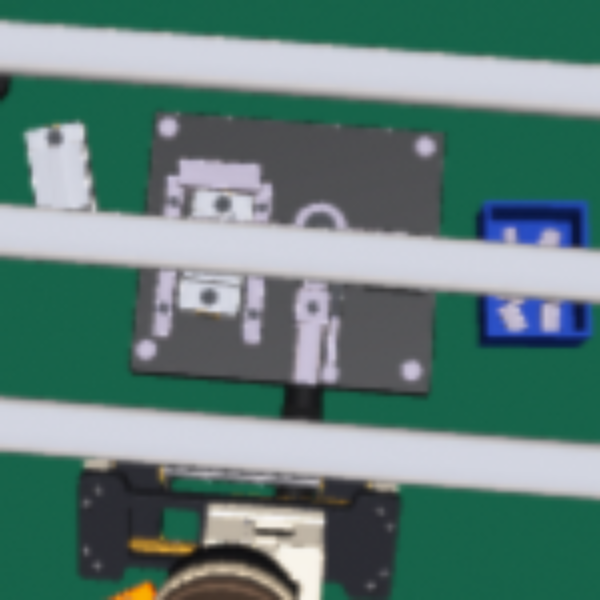

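The handle is straight and points almost exactly at -x: pivot (312,305), grip (303,400). The block's pads are at the stop. I'll carry on in short steps and watch the force.

Request:
{"op": "arm_command", "data": {"deltas": [0, 0, 0, 0.001, 0.004, 0.0005, 91.8, 0, 0, 0, 0.0025, 0.008, 0.0005, 91.8, 0, 0, 0, 0.0042, 0.0115, 0.0005, 91.8]}}

```text
clock: 18.05
position: [0.5085, 0.0542, 0.1191]
ee_rot: [0.069, 2.513, -0.022]
force: [0.5, -1.9, -1.8]
width: 1.001
gripper_force: 2.8
```

Request:
{"op": "arm_command", "data": {"deltas": [0, 0, 0, 0.0015, 0.004, 0, 91.8, 0, 0, 0, 0.003, 0.0075, 0, 91.8]}}

```text
clock: 18.25
position: [0.5115, 0.0615, 0.119]
ee_rot: [0.069, 2.513, -0.022]
force: [0.8, -2.4, -1.8]
width: 0.997
gripper_force: 2.7
```

```bash
python3 st.py .1 .15 .2 .25 .3 .35
```

```text
18.25 [-154.5   57.1  119. ] [ 1.  -2.3 -1.8] [ 0.53  0.58 -1.19  2.43  1.82  0.83 -0.54]
0.1 [-0.0038 -0.0079 -0.    ]
0.15 [-0.0008 -0.0002 -0.    ]
0.2 [ 0.0027  0.0073 -0.    ]
0.25 [ 0.0065  0.0146 -0.    ]
0.3 [ 0.0106  0.0218 -0.    ]
0.35 [ 0.0151  0.0287 -0.    ]
[-0.    -0.     0.002]
```

```bash
cat > ang.py <<'E'
from h import *
def st2(uv,z):
    q=ray('top',uv,z)[:,:2]-O;c,s=np.cos(TH),np.sin(TH);return np.c_[c*q[:,0]+s*q[:,1],-s*q[:,0]+c*q[:,1]]*1e3
def hang(im):
    """black sleeve below the plate edge and white bar above: fit lines row by row"""
    g=im.astype(int);bl=[];wh=[]
    for r in range(190,225):
        row=g[r];cols=np.arange(225,315)
        k=cols[(row[cols].max(1)<48)]
        w=cols[(row[cols].min(1)>135)]
        w=w[(w>255)]
        bl.append((r,len(k),k.mean() if len(k) else 0)); wh.append((r,len(w),w.mean() if len(w) else 0))
    return bl,wh
if __name__=='__main__':
    im=optics.get_image('top')
    for sect in(im[186:222,250:300],):
        print('\n'.join(''.join('#' if p.max()<48 else 'W' if p.min()>135 else '.' for p in r) for r in sect))
E
python3 ang.py
```

```text
.WWWWW.....WWW...WW...............................
.WW.W......WWWW.WWW...............................
.W.........WWWWWWWW...............................
.WW........WWWWWWWW...............................
.WWWW......WWWWWWWWWW.............................
.WWWW......WWWWWWWWWW.............................
.WWWW......WWWWWW..WW.............................
.WWWW......WWWWWW.WWW.............................
.WWWW.....WWWWWW..WW..............................
..WWW.....WWWWWW..WW..............................
..........WWWWWW..WW..............................
..........WWWWWW.WWW..............................
.........WWWWWW..WW...............................
.........WWWWWW..WW...............................
.........WWWWWW..WW.......................WW......
.........WWWWWW.WWW......................WWWW.....
........WWWWWWWWWWW......................WWWW.....
........WWWWWW.WWWW......................WWWW.....
.........WWWWW.WWWW......................WWWW.....
..#######.........................................
.....########.##..####............................
.....##########............#######................
.....##########.........................######....
.....#########....................................
....##########....................................
....##########....................................
....##########....................................
....####.#####....................................
WWWW..............................................
WWWWWWWWWWWWWWWWW.................................
WWWWWWWWWWWWWWWWWWWWWWWWWWWWW.....................
WWWWWWWWWWWWWWWWWWWWWWWWWWWWWWWWWWWWWWWWWW........
WWWWWWWWWWWWWWWWWWWWWWWWWWWWWWWWWWWWWWWWWWWWWWWWWW
WWWWWWWWWWWWWWWWWWWWWWWWWWWWWWWWWWWWWWWWWWWWWWWWWW
WWWWWWWWWWWWWWWWWWWWWWWWWWWWWWWWWWWWWWWWWWWWWWWWWW
WWWWWWWWWWWWWWWWWWWWWWWWWWWWWWWWWWWWWWWWWWWWWWWWWW
```

Run:
```python
from ang import *
P=st2([[263.5,191.5],[262.5,196.5],[260.5,203],[258.7,209],[258.6,212]],.115);print(P.round(1),np.arctan2(P[:,1],-P[:,0]).round(3))
```

```text
[[ -67.9   11.6]
 [ -81.6   13.3]
 [ -99.4   17.4]
 [-115.7   21. ]
 [-123.7   20.7]] [0.169 0.161 0.173 0.179 0.166]
```

The handle is straight at θ ≈ 0.17, so the bolt is still running. I continue.

Request:
{"op": "arm_command", "data": {"deltas": [0, 0, 0, 0.0015, 0.004, 0, 91.8, 0, 0, 0, 0.0032, 0.0078, 0, 91.8]}}

```text
clock: 18.5
position: [0.5135, 0.066, 0.1181]
ee_rot: [0.074, 2.514, -0.03]
force: [-11.4, -16.5, 7.3]
width: 1.002
gripper_force: 8.8
```

Request:
{"op": "arm_command", "data": {"deltas": [0, 0, 0, 0.002, 0.004, 0, 91.8, 0, 0, 0, 0.0042, 0.0078, 0, 91.8]}}

```text
clock: 18.7
position: [0.5165, 0.0739, 0.1173]
ee_rot: [0.073, 2.516, -0.029]
force: [-13.4, -14.0, 4.1]
width: 1.0
gripper_force: 8.0
```

```bash
python3 st.py .2 .25 .3 .35 .4;python3 ang.py | head -28
```

```text
18.7 [-150.1   69.7  117.3] [-12.6 -14.7   4.1] [ 0.48  0.59 -1.18  2.41  1.79  0.86 -0.54]
0.2 [-0.0024 -0.005   0.0017]
0.25 [0.0014 0.0023 0.0017]
0.3 [0.0056 0.0095 0.0017]
0.35 [0.0101 0.0164 0.0017]
0.4 [0.015  0.0231 0.0017]
[ 0.003 -0.003  0.005]
.WWWWW.....WWW..WWW...............................
.WW.W......WWW..WWW...............................
.W........WWWWWWWWW...............................
.W.........WWWWWWWWW..............................
.WWWW.....WWWWWWWWWW..............................
.WWWW.....WWWWWWWWWW..............................
.WWWW.....WWWWWWWWW...............................
.WWWW....WWWWWWW.WW...............................
.WWWW....WWWWWW.WWW...............................
..WWW...WWWWWWW.WW................................
........WWWWWW..WW................................
........WWWWWW.WWW................................
.......WWWWWWW.WW.................................
.......WWWWWW..WW.................................
......WWWWWWW.WWW.........................WW......
......WWWWWW.WWW.........................WWWW.....
......WWWWWWWWWWW........................WWWW.....
...##..WWWWWWWWWW........................WWWW.....
...####..WW.WWWW.........................WWWW.....
.########.....W...................................
..##########....######............................
.###########...............#######................
.##########.............................######....
###########.......................................
##########........................................
##########........................................
##########........................................
......###.........................................
```

```bash
cat > brk.py <<'E'
from ang import *
im=optics.get_image('top').astype(int);pts=[]
for r in range(194,203):
    c=np.arange(235,275);w=c[im[r,c].min(1)>135]
    runs=np.split(w,np.where(np.diff(w)>1)[0]+1);runs=[k for k in runs if 4<=len(k)<=8 and k[0]>236 and not(k[-1]<256 and r<199)]
    if runs:k=runs[-1] if len(runs[-1])<=8 else runs[0];pts.append([runs[0].mean() if len(runs)==1 else max(runs,key=len).mean(),r])
for r in range(206,213):
    c=np.arange(235,275);k=c[im[r,c].max(1)<48];
    if 8<=len(k)<=13:pts.append([k.mean(),r])
pts=np.array(pts);P=st2(pts,.112);print(np.c_[pts,P].round(1))
m=np.polyfit(P[:,0],P[:,1],1);print('handle dir (left of -x)',-np.arctan(m[0]),'y at x=0',m[1])
# line from pivot (55 from bolt): solve bolt angle T with pivot on the line
from scipy.optimize import brentq
T=brentq(lambda t:55*np.sin(t)-np.polyval(m,-55*np.cos(t)),-.6,1);print('bolt T',T,'break',-np.arctan(m[0])-T)
E
python3 brk.py
```

```text
[[ 261.5  194.   -74.5   16.4]
 [ 261.   195.   -77.3   17.5]
 [ 260.5  196.   -80.1   18.7]
 [ 260.   197.   -82.9   19.8]
 [ 259.5  198.   -85.7   21. ]
 [ 259.   199.   -88.5   22.1]
 [ 259.   200.   -91.1   21.9]
 [ 258.5  201.   -93.9   23. ]
 [ 255.5  207.  -110.6   29.8]
 [ 255.5  208.  -113.2   29.6]
 [ 254.5  209.  -116.1   32.1]
 [ 254.5  210.  -118.7   31.9]
 [ 253.5  211.  -121.6   34.3]
 [ 253.5  212.  -124.2   34.1]]
handle dir (left of -x) 0.3443736980397336 y at x=0 -10.136399478608629
bolt T 0.17001409228911293 break 0.17435960575062068
```

The bolt is tight at T ≈ 0.17 and the handle has broken by about 0.17 rad. I'll push roughly 10 mm more to reach about 0.28.

Request:
{"op": "arm_command", "data": {"deltas": [0, 0, 0, 0.002, 0.0035, 0, 91.8, 0, 0, 0, 0.0035, 0.0065, 0, 91.8, 0, 0, 0, 0.005, 0.01, 0, 91.8]}}

```text
clock: 19.1
position: [0.5211, 0.0856, 0.1172]
ee_rot: [0.07, 2.518, -0.025]
force: [-12.2, -8.1, 2.8]
width: 1.0
gripper_force: 6.1
```

```bash
python3 st.py; python3 brk.py|tail -2
```

```text
19.1 [-146.2   81.6  117.2] [-11.8  -8.7   2.8] [ 0.45  0.6  -1.18  2.39  1.78  0.87 -0.54]
[ 0.001 -0.003  0.002]
handle dir (left of -x) 0.4807242710860166 y at x=0 -18.86279201709395
bolt T 0.17174241471457363 break 0.308981856371443
```

The break is 0.31 rad: clearly tripped and short of the 0.45 end of travel. Now I back off gently so it springs straight.

Request:
{"op": "arm_command", "data": {"deltas": [0, 0, 0, -0.001, -0.003, 0, 91.8, 0, 0, 0, -0.003, -0.007, 0, 91.8, 0, 0, 0, -0.005, -0.011, 0, 91.8, 0, 0, 0, -0.007, -0.015, 0, 91.8, 0, 0, 0, -0.008, -0.019, 0, 91.8, 0, 0, 0, -0.01, -0.023, 0, 91.8, 0, 0, 0, -0.011, -0.027, 0, 91.8, 0, 0, 0, -0.013, -0.031, 0, 91.8, 0, 0, 0, -0.014, -0.035, 0, 91.8, 0, 0, 0, -0.015, -0.039, 0, 91.8, 0, 0, 0, -0.016, -0.043, 0, 91.8, 0, 0, 0, -0.017, -0.047, 0, 91.8, 0, 0, 0, -0.017, -0.047, 0, 91.8]}}

```text
clock: 20.45
position: [0.5072, 0.0411, 0.1191]
ee_rot: [0.067, 2.512, -0.019]
force: [-0.2, 0.4, -0.1]
width: 0.998
gripper_force: 0.0
```

```bash
python3 st.py; python3 brk.py; python3 ang.py|head -28
python3 - <<'E'
from path import *
s,p,f=here()
plan(s['joints'],[F(p[0],p[1],160,37),F(p[0]-10,p[1],175,40),F(-240,60,240,40)],10)
E
```

```text
20.45 [-157.7   36.5  119.1] [-0.2  0.4 -0.1] [ 0.59  0.56 -1.19  2.45  1.85  0.79 -0.53]
[-0.001  0.     0.001]
[[ 262.5  194.   -74.3   13.7]
 [ 262.5  195.   -77.    13.6]
 [ 262.5  196.   -79.7   13.4]
 [ 262.   197.   -82.5   14.5]
 [ 261.5  198.   -85.3   15.7]
 [ 261.5  199.   -88.    15.5]
 [ 261.5  200.   -90.7   15.3]
 [ 261.   201.   -93.5   16.4]
 [ 260.5  202.   -96.2   17.6]
 [ 259.5  207.  -109.8   19.3]
 [ 259.   208.  -112.6   20.4]
 [ 258.5  209.  -115.3   21.5]
 [ 258.5  210.  -118.    21.3]
 [ 258.5  211.  -120.6   21.2]
 [ 258.   212.  -123.4   22.3]]
handle dir (left of -x) 0.1850706541572178 y at x=0 -0.8659027551116981
bolt T 0.16959520097889683 break 0.01547545317832097
.WWWWW.....WWW...WW...............................
.WW.W......WWW..WWW...............................
.W.........WWWWWWWW...............................
.W.........WWWWWWWW...............................
.WWWW......WWWWWWWWWW.............................
.WWWW......WWWWWWW.WW.............................
.WWWW......WWWWWW..WW.............................
.WWWW.....WWWWWWW.WWW..................
[... 691 characters left out ...]
...........#######................
.....#########..........................######....
....##########....................................
....##########....................................
....##########....................................
....##########....................................
....####.####.....................................
[0.507 0.042 0.16 ] [ 0.68  0.47 -1.24  2.43  1.77  0.68 -0.44] err 0.0 tube,leg,z [ 41 139 117] rot [ 0.012 -0.007  0.011]
[0.497 0.042 0.175] [ 0.7   0.41 -1.27  2.47  1.84  0.67 -0.54] err 0.0 tube,leg,z [ 42 138 146] rot [-0.002 -0.033 -0.   ]
[0.426 0.069 0.24 ] [ 0.49 -0.14 -0.83  2.49  0.94  0.16  0.27] err 0.0 tube,leg,z [ 49 131 167] rot [0. 0. 0.]
```

Request:
{"op": "arm_command", "data": {"deltas": [0, 0, 0, 0, 0, 0.012, 91.8, 0, 0, 0, 0, 0, 0.024, 91.8, 0, -0.005, 0, 0, 0, 0.036, 91.8, 0, -0.011, 0, 0, 0, 0.045, 91.8, 0, -0.011, 0, 0, 0, 0.045, 91.8, 0, -0.011, 0, 0, 0, 0.045, 91.8, 0, -0.03, 0, -0.01, 0, 0.056, 91.8, 0, -0.035, 0, -0.02, 0, 0.066, 91.8, 0, -0.035, 0, -0.02, 0, 0.066, 91.8, 0, -0.035, 0, -0.02, 0, 0.066, 91.8]}}

```text
clock: 21.55
position: [0.4877, 0.0413, 0.1851]
ee_rot: [0.067, 2.457, -0.017]
force: [-0.4, 0.9, 0.1]
width: 1.0
gripper_force: 0.0
```

```bash
python3 st.py; python3 brk.py|tail -2
python3 - <<'E'
from ang import *
from scipy.spatial.transform import Rotation as Rn
# block home + strap: near pad edge/near end in the top view, bright rows along the channel's mid line
im=optics.get_image('top').astype(int);c,s=np.cos(TH),np.sin(TH)
w=lambda x,y,z:np.r_[O+np.array([[c,-s],[s,c]])@[x/1e3,y/1e3],z/1e3]
for y in(62,88):print(y,[(x,int(im[int(round(v)),int(round(u))].min())) for x in range(-56,-20,3) for u,v in proj('top',w(x,y,44))])
old=cv2.imread('pics/top0.png').astype(int)
print('changed spare/bin/driver',[int((abs(im[a:b,p:q]-old[a:b,p:q]).max(2)>40).sum()) for a,b,p,q in((140,162,194,216),(163,196,308,337),(155,222,340,356))])
E
```

```text
21.55 [-177.2   35.7  185.1] [-0.4  0.9  0.1] [ 0.71  0.29 -1.22  2.46  1.74  0.56 -0.47]
[-0.001  0.035  0.   ]
handle dir (left of -x) 0.16826943339216274 y at x=0 -0.7643802680588156
bolt T 0.1545674734466074 break 0.013701959945555342
62 [(-56, 84), (-53, 84), (-50, 100), (-47, 141), (-44, 207), (-41, 212), (-38, 213), (-35, 212), (-32, 212), (-29, 207), (-26, 168), (-23, 194)]
88 [(-56, 84), (-53, 85), (-50, 95), (-47, 129), (-44, 216), (-41, 214), (-38, 212), (-35, 212), (-32, 212), (-29, 210), (-26, 183), (-23, 166)]
changed spare/bin/driver [0, 0, 0]
```

```bash
python3 -c "
from cell import arm;print(arm.sign_off())"
```

```text
the job is handed in; nothing more can be done
None
```

The job is handed in: the block is home against the stop, and the clamp was tightened until the wrench broke over at about 0.31 rad. The handle sprang back straight, and the spare block, clip bin and screwdriver are where they lay. The strap being down is inferred from the bolt going tight, not measured, and on the way in my fingers knocked the handle about 0.4 rad counter-clockwise before I swung it clockwise to tight.

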